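# Reset the end stop of a tube labelling jig and seat a tube on it

## Robot

A 6-joint arm with a two-finger parallel gripper is mounted at the origin on a cart in front of the work surface, level with it; the furniture and walls round the work are solid. World frame = base frame: x ahead of the robot, y to its left, z up, the work surface at z = 0. Lengths are in m, angles in rad, forces in N, time in s.
With the tool pointing down it reaches from about 0.25 to 0.775 m from the base axis. Payload 4 kg.
Tool frame: the origin (TCP) lies at the centre of the arm's flange, where the gripper is bolted on; the fingertips stand 199 mm ahead of it and the grasp point (between the pads) lies 180 mm ahead of it (robot.tcp_to_tips is the z of the fingertips in the tool frame, in m); z points along the fingers, y is the line along which they close (so a half turn about z gives the same grasp; the last joint's range is limited). The gripper opens to 94 mm and grips with 3 to 60 N. Pads are 16 mm wide; open, the fingers measure 119 mm over their backs; the gripper's body (75 mm by 177 mm) begins 78 mm behind the grasp point.
Start: joints at [-1.342, 0.087, 1.371, -0, 1.684, -0.103], TCP at [0.179, -0.52, 0.405] pointing down, gripper open.
Joint ranges: [-3.1, 3.1], [-0.76, 2.03], [0.27, 2.55], [-1.08, 4.22], [0.17, 2.65], [-2.57, 2.57]. Speed limits (rad/s): [2.79, 2.79, 3.14, 3.14, 3.14, 3.14].

## Interface

Orientations are given as [roll, pitch, yaw] about the fixed x, y, z axes, in that order (R = Rz(yaw) Ry(pitch) Rx(roll)).
In Python, from bench import robot gives the robot as it stands.
- The arm moves only by the tool play_rows, never from a script. Its arguments are lists of equal length, an entry for each row: "translation": the shift along the tool's x, y, z scaled (see below), a list of three; "twist": the turn, a rotation vector about the tool's x, y, z scaled (see below), a list of three; "gripper": the opening, from -1 (shut) to 1 (fully open). A call has 1 to 8 rows; each row shifts and turns the commanded pose from where the row before left it, along the tool's axes as they then stand; what a row does not reach is not made up. The controller multiplies each number of a shift by 0.04 m and each number of a turn by 0.1 rad. A row lasts 1/10 s, in which the tool goes at most 50 mm and 8.59 degrees, less where a joint would pass 70% of its speed; a pose out of reach is approached as far as the arm can. A call with a number of a shift or a turn outside -1 to 1 is refused whole. A call with a gripper value outside its range is refused whole. The fingers move at their own pace and stop on an object; the grip force is fixed at half the most. Time passes only in rows, so rows that do not move let the fingers close. It gives the time, the measured TCP pose, the force, the opening and the grip force at its end, in the units of the state.
- robot.get_obs(): the state, without advancing time (a new reading comes with each control period).
- robot.snapshot(name): name is "scene" or "top" or "wrist"; returns the picture (384x512x3 uint8, red, green, blue); there is no depth.
- robot.camera_model(name): a dict with "camera_matrix" (3x3 intrinsics, pixels), "rvec" (rotation vector, rad) and "tvec" (3), from world to camera coordinates, as OpenCV has them. Camera axes: x right, y down, z forward; pixel columns grow to the right and rows downward; lengths in m; the calibration is good to about 2 mm. A picture is of the moment at which its call begins: read the wrist's pose just before it. camera_model takes no time and is no camera call; for the wrist camera it gives the pose at the moment of the call.
- robot.close_job(): hands the job in; it is judged then, once.
Trained networks look in the newest picture that a camera, given by its name, has taken for a name from the list of things; names that differ only in an ending like _2 or _b are one class to them, and where a whole thing is asked for, a point or a joint stands for the part that bears it (a point fixed in the world has none). Each returns a list of dicts, best first, with "score" (0 to 1); they miss things now and then, are a little off and sometimes report something else, mostly with a low value. They report only what shows in the picture. A call takes as long as a camera call.
- robot.recognise(name, camera): "centre" ([x, y, z] in m, in world coordinates, good to about 4 mm: the middle of the surface that is visible of it).
- robot.spot_point(name, camera): "centre" ([x, y, z] in m, in world coordinates, good to about 4 mm: a listed point, or the origin of a listed thing).
The state is a dict: "time": time; "joint_positions": joint angles; "qvel": joint speeds; "joint_torque": joint torques, N m; "tool_pos": TCP position; "ee_rot": TCP orientation; "wrist_force": force on the tool from outside, world axes, zero at the start; "wrist_torque": the same for the moment, N m; "width": finger opening in m; "finger_force": force on a finger pad.
Only numpy, scipy, OpenCV 4.12 (cv2) and the standard library are available. Lean on these libraries where they do the work, as an engineer would, in place of code of your own. Each camera call takes 0.05 s, during which the arm holds its last target. There are 200 camera calls.

## Task

The end stop of the tube labelling jig was left too far forward, for a shorter tube, and its screw feed has slack: crank the handwheel back until the stop itself stands behind the setting mark, then bring it forward again to the mark so that the slack is taken up, with the dial's zero line under the index and the stop's pointer on the long line of the scale. Then lift the tube from its rest, lay it in the jig's two V supports with its round foot toward the stop, slide it along against the stop and press it home with a firm fingertip push of about 10 N, never over 15 N, which can crack the glass. Let go, leaving the tube on the stop, the stop on its mark and the other things where they are.

Things in the scene. Friction and masses are not known exactly. Their poses are not given: they have to be found in the camera images.
- jig: tube labelling jig, fixed; aluminium plate 96 x 220 mm. From its -y end: handwheel, bearing block (top 86 mm), stop carriage on a slideway, two grey V supports (tops 63 mm) with a low label plate beside them (31 mm, at -x). Origin: centre of the underside; y runs along screw and tube, from handwheel to V supports; z up
- stop_slide (a joint): position of the stop carriage along jig +y (m, -0.014 to 0.026); 0 = the mark, pointer on the long line of the scale. Turning the wheel clockwise (seen along jig +y) drives it to +y, 2.5 mm per rad (15.7 mm a turn), with 1.6 rad (4 mm) of slack at every reversal, in which the wheel turns and the stop stays. Starts 8 to 18 mm ahead of the mark. Slides with 20 N of friction
- dial_zero (a point): the zero line on the aluminium dial that turns with the handwheel: 21 mm from the wheel axis, at the same angle round it as the crank handle. With stop and dial on the mark it is straight up, under the index on the bearing block. With the slack taken up forward, wheel angle w = stop_slide / 0.0025 rad (clockwise from up; x = 21 sin w, z = 21 cos w mm from the axis, in jig axes)
- wheel_axis (a point): point on the handwheel's axis, 60 mm above the bench, at the middle of the handle's length (jig x 0, y -159 mm); fixed in the jig. The steel wheel itself is 36 mm in radius and spans jig y -142 to -125 mm
- crank_grip (a point): middle of the crank handle: a black sleeve, 13 mm thick and 38 mm long, that spins freely on a pin parallel to the wheel axis and 28 mm off it, and points away from the wheel (-y of the jig). Turning takes about 0.5 N at the handle in the slack and 3 to 4 N when it drives the stop; the wheel stays where it is left
- vee_line (a point): point on the axis that a tube has when it lies in the V supports, 60 mm above the bench, midway between them (jig y 47.5 mm). The supports are 8 mm thick, centred 25.5 mm either side of this point; between them there is nothing higher than 31 mm
- stop_face (a point): centre of the round rubber end face, 12 mm wide, of the stop pin; it looks to +y of the jig, lies on the tube's line and moves with the stop; at the mark it is at jig y 10 mm
- tube: capped sample tube, 12.8 mm thick glass, 92 mm long with its wider cap (the last 20 mm), 12 g. Origin at the centre of its round foot; its z axis runs along the tube to the cap
- tube_rest: low white rest, 46 x 74 mm, fixed. The tube first lies on it along the rest's y axis, cap toward +y, foot at y -43 mm, its axis 34 mm above the bench, in two V supports 8 mm thick, centred 27 mm either side of the rest's origin (centre of its underside)
- label_roll: white roll, 62 mm wide, 19 mm high, bystander
- pot: white-lidded specimen pot, 62 mm wide and high, bystander
- stain: brown bottle, 36 mm wide, 85 mm high, bystander
- timer: square bench timer, 62 mm, 17 mm high, bystander
- marker: felt marker, 136 mm long, bystander
- canister: strip canister, 40 mm wide, 85 mm high, bystander
- meter: hand-held meter, 62 x 125 mm, bystander

How it is judged:
By the outcome, as a careful person would: the job done as asked, in the order asked, and still so for the second after the job is handed in, with the robot touching nothing.
It also fails if it takes over 72 s, if anything falls off the work surface, if the arm or the gripper's body presses on something with over 40 N, if the wrist force passes 120 N, or if a joint passes its speed limit or range.

## Working session

There is one attempt and no reset: what is moved stays moved. The work goes in short steps, Python scripts to look and compute and a tool call to move; the robot and the scene stay as the last step left them, time stands still between calls to the robot, and variables do not carry over. Pictures are saved under pics/ and viewed, at most 10 in all, crops included, and the job is handed in when it is done.

Besides the shell and the picture viewer there is one more tool, called by a JSON object that holds its "name" and its "arguments", one argument or row to a line. play_rows: Moves the arm, as the interface text tells. Its arguments: {"type":"object","properties":{"translation":{"type":"array","items":{"type":"array","items":{"type":"number","minimum":-1,"maximum":1}}},"twist":{"type":"array","items":{"type":"array","items":{"type":"number","minimum":-1,"maximum":1}}},"gripper":{"type":"array","items":{"type":"number"}}},"required":["translation","twist","gripper"]}

```bash
ls; mkdir -p pics
cat > h.py <<'E'
from bench import robot
import numpy as np, cv2
from scipy.spatial.transform import Rotation as R
def snap(cam,name=None,crop=None,scale=1):
    im=robot.snapshot(cam)
    if name:
        o=im[:,:,::-1]
        if crop: o=o[crop[1]:crop[3],crop[0]:crop[2]]
        o=cv2.resize(o,None,fx=scale,fy=scale,interpolation=cv2.INTER_CUBIC)
        cv2.imwrite('pics/'+name+'.png',o)
    return im
def proj(P,cam):
    m=robot.camera_model(cam)
    return cv2.projectPoints(np.array(P,float).reshape(-1,1,3),np.array(m['rvec'],float),np.array(m['tvec'],float),np.array(m['camera_matrix'],float),None)[0].reshape(-1,2)
def pix2z(uv,cam,z):
    m=robot.camera_model(cam);Rm=cv2.Rodrigues(np.array(m['rvec'],float))[0]
    c=-Rm.T@np.array(m['tvec'],float).ravel()
    d=Rm.T@np.linalg.inv(np.array(m['camera_matrix']))@np.array([uv[0],uv[1],1.])
    return c+d*(z-c[2])/d[2]
E
python3 - <<'E'
from h import *
a=snap('scene','scene1',scale=1.5);b=snap('top','top1',scale=1.5)
for cam in ('scene','top'):
  for n in ['jig','wheel_axis','crank_grip','dial_zero','vee_line','stop_face','tube','tube_rest']:
    print(cam,n,[(np.round(r['centre'],4).tolist(),round(r['score'],2)) for r in robot.spot_point(n,cam)[:2]])
o=robot.get_obs();print(o)
E
```

```text
pics
scene jig [([0.4526, 0.0012, -0.0004], 0.72)]
scene wheel_axis [([0.4527, -0.1569, 0.0558], 0.66)]
scene crank_grip [([0.4269, -0.1602, 0.077], 0.47)]
scene dial_zero [([0.4279, -0.1612, 0.0728], 0.66), ([0.4358, -0.1179, 0.0661], 0.6)]
scene vee_line [([0.4518, 0.0227, 0.0643], 0.66), ([0.4526, 0.0521, 0.0599], 0.59)]
scene stop_face [([0.4482, 0.0227, 0.0623], 0.62)]
scene tube [([0.4563, 0.2597, 0.0339], 0.62)]
scene tube_rest [([0.4696, 0.302, 0.0016], 0.68)]
top jig [([0.45, -0.0005, 0.0013], 0.76)]
top wheel_axis [([0.4514, -0.1577, 0.0608], 0.9)]
top crank_grip [([0.6562, 0.2081, 0.0025], 0.56)]
top dial_zero [([0.4323, -0.1221, 0.0711], 0.52)]
top vee_line [([0.4519, 0.0488, 0.0553], 0.82), ([0.46, 0.2594, 0.0357], 0.54)]
top stop_face [([0.6443, -0.1202, 0.0038], 0.38), ([0.4517, -0.1575, 0.058], 0.19)]
top tube [([0.596, 0.148, 0.0023], 0.73), ([0.6476, -0.1189, 0.0029], 0.5)]
top tube_rest []
{'time': 0.9, 'joint_positions': array([-1.34210060e+00,  8.71579635e-02,  1.37070266e+00, -1.30940275e-06,
        1.68362390e+00, -1.03116742e-01]), 'qvel': array([ 0.002157  , -0.00024458, -0.00012621, -0.00316607, -0.00069211,
        0.00239334]), 'joint_torque': array([ 1.59557974e-03, -3.40031469e+01, -3.02599955e+01,  7.20611494e-02,
        2.36366055e-02,  5.79817666e-06]), 'tool_pos': array([ 0.17914986, -0.5199897 ,  0.40472752]), 'ee_rot': array([3.14148523e+00, 1.24242473e-05, 3.31812320e-01]), 'wrist_force': array([ 0.4797398 ,  0.34531208, -0.55147755]), 'wrist_torque': array([-0.01325725, -0.04105932,  0.05414673]), 'finger_force': 0.0, 'width': 0.09394153365816012}
```

View pics/scene1.png

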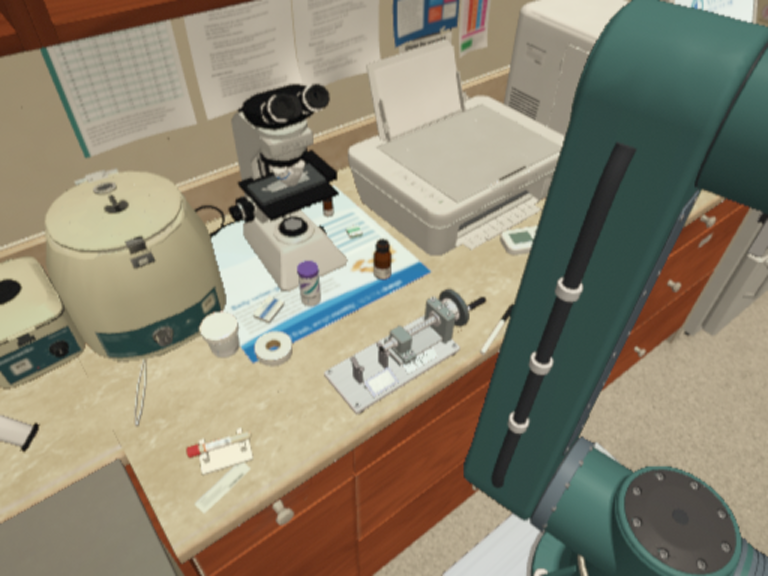

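View pics/top1.png

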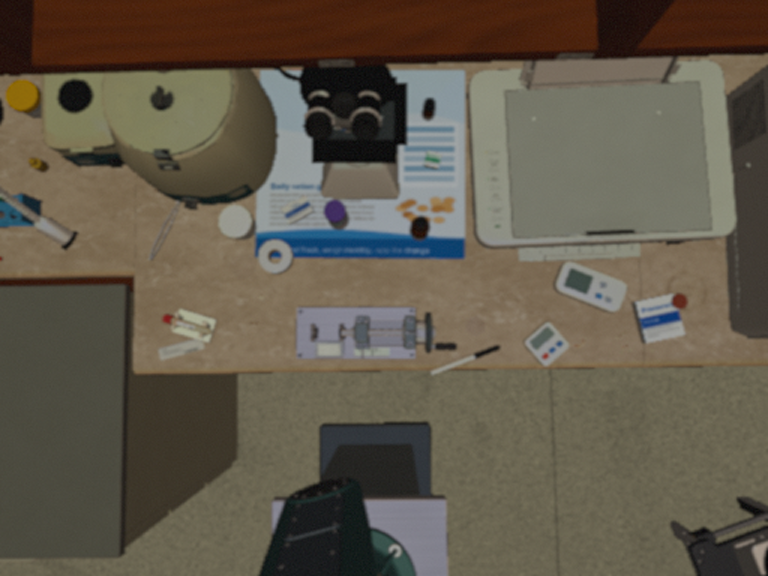

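The wheel is at the lower right of the jig, with the handle at top-view pixel (445,346). The stop is ahead of the mark. The rest is at (190,324), with the tube's red cap to the left (+y). The jig is aligned with the world axes. I'll go above the wheel next.

```bash
cat >> h.py <<'E'
def plan(pts,psi,n):
    """pts: TCP waypoints; tool down; psi: final yaw; n rows per waypoint list; prints rows"""
    o=robot.get_obs();p=np.array(o['tool_pos']);Rc=R.from_euler('xyz',o['ee_rot'])
    N=sum(n);T=[];W=[]
    Rt=R.from_euler('xyz',[np.pi,0,psi]);rv=(Rc.inv()*Rt).as_rotvec()
    i=0
    for q,k in zip(pts,n):
        st=(np.array(q)-p)/k
        for _ in range(k):
            T.append((Rc.inv().apply(st)/.04).round(3).tolist());W.append((rv/N/.1).round(3).tolist())
            Rc=Rc*R.from_rotvec(rv/N)
        p=np.array(q)
    for j in range(0,N,8): print('T',T[j:j+8],'\nW',W[j:j+8])
E
python3 - <<'E'
from h import *
plan([(0.43,-0.16,0.36)],np.pi/2,[16])
E
```

```text
T [[0.554, -0.404, 0.07], [0.583, -0.36, 0.07], [0.61, -0.314, 0.07], [0.632, -0.266, 0.07], [0.651, -0.216, 0.07], [0.665, -0.165, 0.07], [0.676, -0.113, 0.07], [0.683, -0.06, 0.07]] 
W [[0.0, 0.0, -0.774], [0.0, 0.0, -0.774], [0.0, 0.0, -0.774], [0.0, 0.0, -0.774], [0.0, 0.0, -0.774], [0.0, 0.0, -0.774], [0.0, 0.0, -0.774], [0.0, 0.0, -0.774]]
T [[0.686, -0.007, 0.07], [0.684, 0.046, 0.07], [0.678, 0.098, 0.07], [0.669, 0.151, 0.07], [0.655, 0.202, 0.07], [0.638, 0.252, 0.07], [0.616, 0.3, 0.07], [0.591, 0.347, 0.07]] 
W [[0.0, 0.0, -0.774], [0.0, 0.0, -0.774], [0.0, 0.0, -0.774], [0.0, 0.0, -0.774], [0.0, 0.0, -0.774], [0.0, 0.0, -0.774], [0.0, 0.0, -0.774], [0.0, 0.0, -0.774]]
```

{"name": "play_rows", "arguments": {
  "translation": [
    [0.55,-0.4,0.07],
    [0.58,-0.36,0.07],
    [0.61,-0.31,0.07],
    [0.63,-0.27,0.07],
    [0.65,-0.22,0.07],
    [0.66,-0.17,0.07],
    [0.68,-0.11,0.07],
    [0.68,-0.06,0.07]
  ],
  "twist": [
    [0,0,-0.77],
    [0,0,-0.77],
    [0,0,-0.77],
    [0,0,-0.77],
    [0,0,-0.77],
    [0,0,-0.77],
    [0,0,-0.77],
    [0,0,-0.77]
  ],
  "gripper": [1,1,1,1,1,1,1,1]
}}

```text
time: 1.7
tool_pos: [0.3048, -0.3394, 0.3823]
ee_rot: [3.141, 0.0, 0.951]
wrist_force: [1.4, 0.5, -0.8]
width: 0.0937
finger_force: 0.0
```

{"name": "play_rows", "arguments": {
  "translation": [
    [0.69,-0.01,0.07],
    [0.68,0.05,0.07],
    [0.68,0.1,0.07],
    [0.67,0.15,0.07],
    [0.66,0.2,0.07],
    [0.64,0.25,0.07],
    [0.62,0.3,0.07],
    [0.59,0.35,0.07]
  ],
  "twist": [
    [0,0,-0.77],
    [0,0,-0.77],
    [0,0,-0.77],
    [0,0,-0.77],
    [0,0,-0.77],
    [0,0,-0.77],
    [0,0,-0.77],
    [0,0,-0.77]
  ],
  "gripper": [1,1,1,1,1,1,1,1]
}}

```text
time: 2.5
tool_pos: [0.4313, -0.1596, 0.36]
ee_rot: [3.141, 0.0, 1.567]
wrist_force: [0.6, -0.7, 0.3]
width: 0.0942
finger_force: 0.0
```

Run:
```python
from h import *
o=robot.get_obs();print(o['time'],o['tool_pos'],o['ee_rot'])
snap('wrist','w1',scale=1.5)
m=robot.camera_model('wrist');Rm=cv2.Rodrigues(np.array(m['rvec'],float))[0];print(-Rm.T@np.array(m['tvec']).ravel(),Rm[2])
snap('scene')
for cam in ('wrist','scene'):
  for n in ['jig','wheel_axis','crank_grip','dial_zero','vee_line','stop_face']:
    print(cam,n,[(np.round(r['centre'],4).tolist(),round(r['score'],2)) for r in robot.spot_point(n,cam)[:2]])
```

```text
2.5 [ 0.43133933 -0.15958899  0.35995845] [3.14108519e+00 3.82739230e-04 1.56700311e+00]
[ 0.43273135 -0.07682613  0.34005304] [ 0.00327965 -0.26973519 -0.96292896]
wrist jig [([0.4501, -0.0003, 0.0004], 0.58)]
wrist wheel_axis [([0.451, -0.1592, 0.0641], 0.98)]
wrist crank_grip [([0.4262, -0.1566, 0.0733], 0.86), ([0.6407, -0.1221, 0.0021], 0.6)]
wrist dial_zero [([0.4303, -0.1137, 0.0761], 0.75)]
wrist vee_line [([0.4249, -0.1599, 0.0736], 0.73)]
wrist stop_face []
scene jig [([0.4519, 0.0024, -0.0019], 0.62), ([0.4285, -0.3463, -0.0], 0.44)]
scene wheel_axis [([0.454, -0.1575, 0.0559], 0.6)]
scene crank_grip [([0.4269, -0.1596, 0.0762], 0.55)]
scene dial_zero [([0.432, -0.1138, 0.069], 0.73)]
scene vee_line [([0.4529, 0.0522, 0.0627], 0.61), ([0.6512, 0.2086, 0.0057], 0.54)]
scene stop_face [([0.4503, 0.0224, 0.0611], 0.64)]
```

View pics/w1.png

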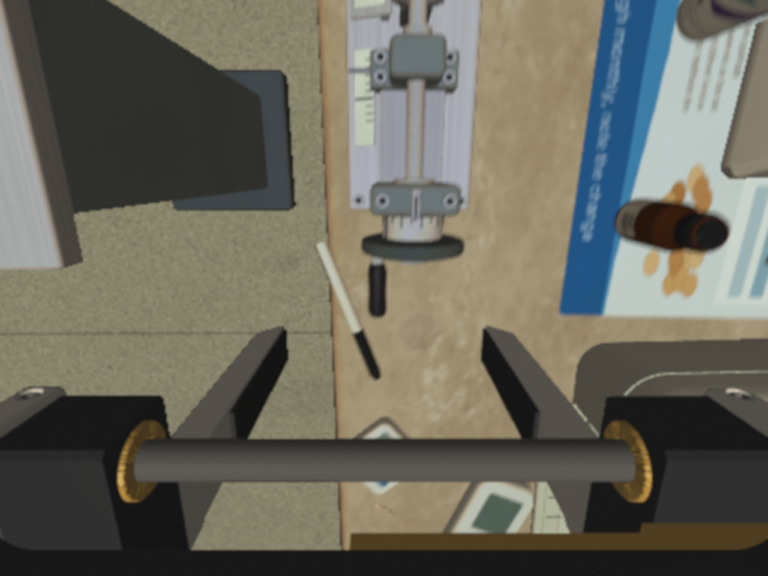

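The wrist view shows the wheel at (413,247), the handle at (377,289) and the marker lying beside it from (320,245) to (380,375). I need to check the marker against the finger path.

Run:
```python
from h import *
f=lambda u,v,z:np.round(pix2z((u/1.5,v/1.5),'wrist',z),4)
print('marker',f(320,245,.008),f(352,308,.008),f(380,375,.008))
print('wheel L/R',f(362,245,.06),f(463,245,.06))
print('handle',f(377,265,.076),f(377,312,.076))
print('screw',f(415,100,.06),f(413,180,.06))
print('vee', f(412,10,.06))
print('plate corners',f(350,208,.01),f(468,208,.01),f(349,0,.01),f(481,0,.01))
print('scale',f(345,70,.03),f(365,122,.03))
```

```text
marker [ 0.3779 -0.1386  0.008 ] [ 0.4031 -0.1944  0.008 ] [ 0.4271 -0.2596  0.008 ]
wheel L/R [ 0.4159 -0.1297  0.06  ] [ 0.4873 -0.1301  0.06  ]
handle [ 0.4266 -0.1406  0.076 ] [ 0.4263 -0.1742  0.076 ]
screw [ 0.4519 -0.0358  0.06  ] [ 0.4513 -0.0855  0.06  ]
vee [0.4493 0.0144 0.06  ]
plate corners [ 0.404 -0.108  0.01 ] [ 0.4998 -0.1086  0.01  ] [0.4075 0.0378 0.01  ] [0.5015 0.0373 0.01  ]
scale [ 0.4049 -0.0115  0.03  ] [ 0.4182 -0.0454  0.03  ]
```

{"name": "play_rows", "arguments": {
  "translation": [
    [0,-0.03,0.65],
    [0,-0.03,0.65],
    [0,-0.03,0.65],
    [0,-0.03,0.64],
    [0,0,0]
  ],
  "twist": [
    [0,0,0],
    [0,0,0],
    [0,0,0],
    [0,0,0],
    [0,0,0]
  ],
  "gripper": [-0.1,-0.1,-0.1,-0.1,-0.1]
}}

```text
time: 3.7
tool_pos: [0.4245, -0.16, 0.2525]
ee_rot: [-3.134, -0.004, 1.564]
wrist_force: [-0.8, 0.1, -0.8]
width: 0.0579
finger_force: 0.0
```

{"name": "play_rows", "arguments": {
  "translation": [
    [0,0,0],
    [0,0,0],
    [0,0,0],
    [0,0,0],
    [0,0,0],
    [0,0,0]
  ],
  "twist": [
    [0,0,0],
    [0,0,0],
    [0,0,0],
    [0,0,0],
    [0,0,0],
    [0,0,0]
  ],
  "gripper": [-1,-1,-1,-1,-1,-1]
}}

```text
time: 4.3
tool_pos: [0.426, -0.1607, 0.2566]
ee_rot: [-3.141, 0.001, 1.564]
wrist_force: [-0.9, -0.2, 1.1]
width: 0.0119
finger_force: 30.0
```

Run:
```python
from h import *
o=robot.get_obs();print(o['time'],o['tool_pos'],o['ee_rot'],o['wrist_force'],o['width'])
snap('wrist','w2',scale=1.5)
```

```text
4.3 [ 0.42598382 -0.16067759  0.25661123] [-3.14146184e+00  5.76939055e-04  1.56380014e+00] [-0.86267483 -0.21481503  1.14353055] 0.011858656885821675
```

View pics/w2.png

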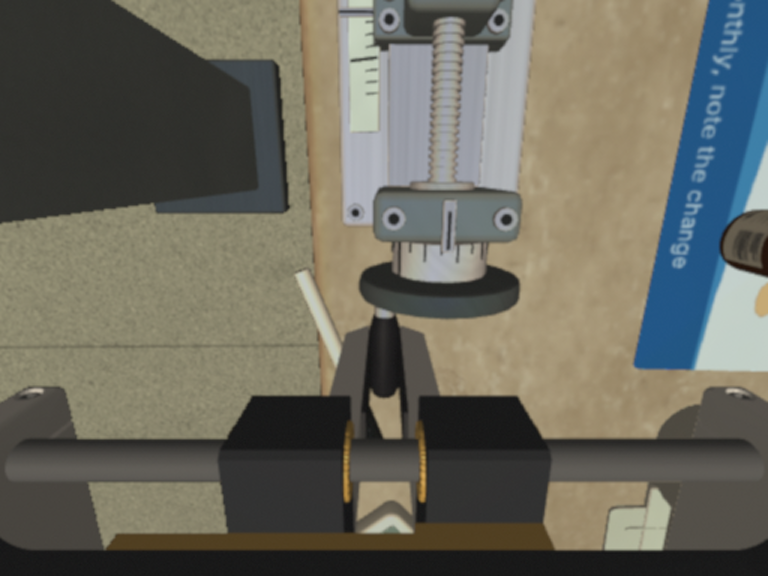

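The grip on the handle at (384,350) is good. The pointer is at about (345,12) and the long line at (365,60), so the stop is still ahead of the mark. Now I'll crank backwards (anticlockwise).

```bash
cat >> h.py <<'E'
def crank(w0,dw,n,cx=0.4516,cz=0.245,r=0.028,y=-0.160):
    o=robot.get_obs();p=o['tool_pos']; print(p,o['wrist_force'],'w now',np.arctan2(p[0]-cx,p[2]-cz), 'r',np.hypot(p[0]-cx,p[2]-cz))
    w=w0+dw*np.arange(1,n+1)/n
    X=cx+r*np.sin(w);Z=cz+r*np.cos(w)
    q=np.c_[X,Z];q=np.vstack([[p[0],p[2]],q]);d=np.diff(q,axis=0)/.04
    T=[[0,round(a,3),round(-b,3)] for a,b in d]
    for j in range(0,n,8): print(T[j:j+8])
E
python3 - <<'E'
from h import *
crank(-1.15,-7.92,24)
E
```

```text
[ 0.425956   -0.16068516  0.25652463] [-0.51739358 -0.41675223  0.90057947] w now -1.1484342827144602 r 0.028114616690293293
[[0, np.float64(-0.056), np.float64(0.225)], [0, np.float64(0.017), np.float64(0.229)], [0, np.float64(0.09), np.float64(0.211)], [0, np.float64(0.154), np.float64(0.171)], [0, np.float64(0.201), np.float64(0.112)], [0, np.float64(0.226), np.float64(0.04)], [0, np.float64(0.227), np.float64(-0.035)], [0, np.float64(0.204), np.float64(-0.107)]]
[[0, np.float64(0.158), np.float64(-0.167)], [0, np.float64(0.095), np.float64(-0.209)], [0, np.float64(0.022), np.float64(-0.229)], [0, np.float64(-0.053), np.float64(-0.224)], [0, np.float64(-0.123), np.float64(-0.195)], [0, np.float64(-0.179), np.float64(-0.144)], [0, np.float64(-0.216), np.float64(-0.078)], [0, np.float64(-0.23), np.float64(-0.004)]]
[[0, np.float64(-0.219), np.float64(0.071)], [0, np.float64(-0.184), np.float64(0.138)], [0, np.float64(-0.13), np.float64(0.19)], [0, np.float64(-0.061), np.float64(0.222)], [0, np.float64(0.014), np.float64(0.23)], [0, np.float64(0.088), np.float64(0.213)], [0, np.float64(0.152), np.float64(0.173)], [0, np.float64(0.2), np.float64(0.114)]]
```

{"name": "play_rows", "arguments": {
  "translation": [
    [0,-0.056,0.225],
    [0,0.017,0.229],
    [0,0.09,0.211],
    [0,0.154,0.171]
  ],
  "twist": [
    [0,0,0],
    [0,0,0],
    [0,0,0],
    [0,0,0]
  ],
  "gripper": [-1,-1,-1,-1]
}}

```text
time: 4.75
tool_pos: [0.4328, -0.1608, 0.2214]
ee_rot: [-3.136, 0.0, 1.564]
wrist_force: [-4.2, -1.5, 0.9]
width: 0.0121
finger_force: 30.0
```

Run:
```python
from h import *
crank(-2.47,-1.32,4)
```

```text
[ 0.43275224 -0.16075642  0.22135149] [-4.16715554 -1.53439159  0.9034701 ] w now -2.4686861145888574 r 0.030240535443222784
[[0, np.float64(0.237), np.float64(0.068)], [0, np.float64(0.226), np.float64(0.04)], [0, np.float64(0.227), np.float64(-0.035)], [0, np.float64(0.204), np.float64(-0.107)]]
```

{"name": "play_rows", "arguments": {
  "translation": [
    [0,0.21,0.1],
    [0,0.226,0.04],
    [0,0.227,-0.035],
    [0,0.204,-0.107],
    [0,0.158,-0.167],
    [0,0.095,-0.209]
  ],
  "twist": [
    [0,0,0],
    [0,0,0],
    [0,0,0],
    [0,0,0],
    [0,0,0],
    [0,0,0]
  ],
  "gripper": [-1,-1,-1,-1,-1,-1]
}}

```text
time: 5.35
tool_pos: [0.4788, -0.1612, 0.2385]
ee_rot: [-3.137, 0.001, 1.564]
wrist_force: [-9.2, -3.6, -2.0]
width: 0.0119
finger_force: 30.0
```

Run:
```python
from h import *
crank(-4.45,-1.65,5)
crank(-4.45,-1.65,5,cz=0.244)
```

```text
[ 0.47881066 -0.16124681  0.23849757] [-9.19351004 -3.62115318 -1.95061031] w now 1.8053636596863465 r 0.02797680865122762
[[0, np.float64(0.018), np.float64(-0.21)], [0, np.float64(-0.053), np.float64(-0.224)], [0, np.float64(-0.123), np.float64(-0.195)], [0, np.float64(-0.179), np.float64(-0.144)], [0, np.float64(-0.216), np.float64(-0.078)]]
[ 0.47881066 -0.16124681  0.23849757] [-9.19351004 -3.62115318 -1.95061031] w now 1.7703217293394489 r 0.027761429359900513
[[0, np.float64(0.018), np.float64(-0.185)], [0, np.float64(-0.053), np.float64(-0.224)], [0, np.float64(-0.123), np.float64(-0.195)], [0, np.float64(-0.179), np.float64(-0.144)], [0, np.float64(-0.216), np.float64(-0.078)]]
```

{"name": "play_rows", "arguments": {
  "translation": [
    [0,0,-0.22],
    [0,-0.055,-0.224],
    [0,-0.123,-0.195],
    [0,-0.179,-0.144],
    [0,-0.216,-0.078],
    [0,-0.23,-0.004],
    [0,-0.22,0.07]
  ],
  "twist": [
    [0,0,0],
    [0,0,0],
    [0,0,0],
    [0,0,0],
    [0,0,0],
    [0,0,0],
    [0,0,0]
  ],
  "gripper": [-1,-1,-1,-1,-1,-1,-1]
}}

```text
time: 6.05
tool_pos: [0.439, -0.1608, 0.269]
ee_rot: [3.136, 0.0, 1.564]
wrist_force: [9.2, -4.0, -15.8]
width: 0.0119
finger_force: 30.0
```

Run:
```python
from h import *
crank(-6.76,-2.2,7)
im=snap('wrist','w3',crop=(180,0,400,200),scale=3)
```

```text
[ 0.43897308 -0.16075034  0.26902444] [  9.18829789  -3.99435048 -15.776127  ] w now -0.48390674689849567 r 0.0271406159698338
[[0, np.float64(-0.182), np.float64(0.108)], [0, np.float64(-0.128), np.float64(0.178)], [0, np.float64(-0.066), np.float64(0.209)], [0, np.float64(0.001), np.float64(0.219)], [0, np.float64(0.069), np.float64(0.208)], [0, np.float64(0.13), np.float64(0.176)], [0, np.float64(0.178), np.float64(0.128)]]
```

View pics/w3.png

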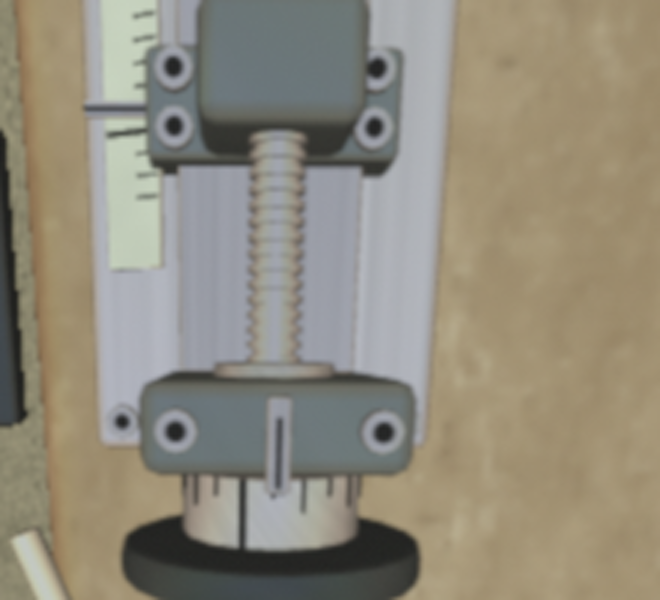

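Run:
```python
from h import *
crank(-6.77,-2.4,8,cz=0.2438,cx=.4512)
```

```text
[ 0.43827366 -0.16069366  0.26865687] [  5.33462649  -3.8704308  -15.06998367] w now -0.47954354234754726 r 0.02801703594434501
[[0, np.float64(-0.173), np.float64(0.127)], [0, np.float64(-0.124), np.float64(0.169)], [0, np.float64(-0.069), np.float64(0.198)], [0, np.float64(-0.007), np.float64(0.209)], [0, np.float64(0.055), np.float64(0.202)], [0, np.float64(0.112), np.float64(0.177)], [0, np.float64(0.159), np.float64(0.136)], [0, np.float64(0.192), np.float64(0.082)]]
```

{"name": "play_rows", "arguments": {
  "translation": [
    [0,-0.16,0.16],
    [0,-0.12,0.17],
    [0,-0.07,0.2],
    [0,-0.007,0.21],
    [0,0.055,0.2],
    [0,0.11,0.177],
    [0,0.16,0.136],
    [0,0.19,0.08]
  ],
  "twist": [
    [0,0,0],
    [0,0,0],
    [0,0,0],
    [0,0,0],
    [0,0,0],
    [0,0,0],
    [0,0,0],
    [0,0,0]
  ],
  "gripper": [-1,-1,-1,-1,-1,-1,-1,-1]
}}

```text
time: 6.9
tool_pos: [0.4431, -0.1608, 0.2157]
ee_rot: [-3.135, 0.001, 1.564]
wrist_force: [-3.7, -3.8, -3.2]
width: 0.0118
finger_force: 30.0
```

Run:
```python
from h import *
o=robot.get_obs();cx,cz=.4512,.2438
crank(-9.08,2.8,8,cz=0.2438,cx=.4512)
im=snap('wrist','w4',crop=(180,0,400,200),scale=3)
```

```text
[ 0.44312989 -0.16081663  0.21568235] [-3.68392297 -3.84220036 -3.22365315] w now -2.8620933783328217 r 0.02925284199711325
[[0, np.float64(-0.246), np.float64(-0.165)], [0, np.float64(-0.157), np.float64(-0.186)], [0, np.float64(-0.084), np.float64(-0.229)], [0, np.float64(-0.0), np.float64(-0.244)], [0, np.float64(0.083), np.float64(-0.229)], [0, np.float64(0.157), np.float64(-0.187)], [0, np.float64(0.211), np.float64(-0.121)], [0, np.float64(0.24), np.float64(-0.042)]]
```

View pics/w4.png

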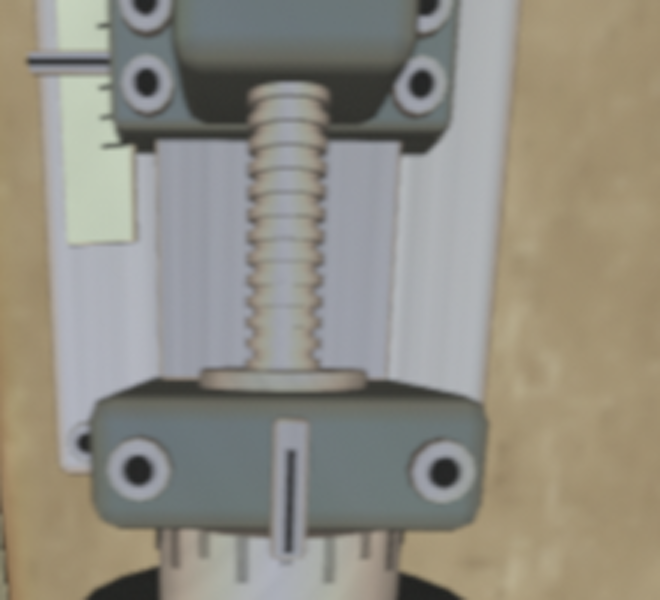

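The pointer is at (70,62), roughly over the long line but not clearly behind it. The dial zero is out of sight. I'll measure this metrically.

Run:
```python
from h import *
f=lambda X,Y,z:np.round(pix2z((180+X/3,Y/3),'wrist',z)[:2],4)
m=robot.camera_model('wrist');Rm=cv2.Rodrigues(np.array(m['rvec'],float))[0];c=-Rm.T@np.array(m['tvec']).ravel();print(c)
dp=np.array([.4386,-.1607,.2688])-robot.get_obs()['tool_pos']
for z in (.012,.03):
  print('w4 z',z,'pointer',f(70,62,z),'ticks',[f(108,y,z)[1] for y in (24,88,117,146)],'end',f(100,243,z),'plate R',f(490,300,z),'bearing edges', f(62,470,z))
  # w3: shift camera
  g=lambda X,Y,z:np.round((pix2z((180+X/3,Y/3),'wrist',z-dp[2])+dp)[:2],4)
  print('w3',z,'pointer',g(110,107,z),'long',g(125,132,z),'ticks',[g(145,y,z)[1] for y in (14,38,62,87,153,175,197)],'end',g(137,268,z),g(100,443,z))
snap('scene')
print([(r['centre'],r['score']) for r in robot.spot_point('stop_face','scene')+robot.recognise('stop_slide','scene')])
```

```text
[ 0.44470634 -0.08059389  0.19582133]
w4 z 0.012 pointer [ 0.4124 -0.0254] ticks [np.float64(-0.0188), np.float64(-0.0301), np.float64(-0.0354), np.float64(-0.0408)] end [ 0.4168 -0.0594] plate R [ 0.501  -0.0714] bearing edges [ 0.4057 -0.108 ]
w3 0.012 pointer [ 0.4075 -0.0197] long [ 0.4112 -0.0257] ticks [np.float64(0.0015), np.float64(-0.0039), np.float64(-0.0093), np.float64(-0.0151), np.float64(-0.0308), np.float64(-0.0361), np.float64(-0.0416)] end [ 0.4132 -0.0597] [ 0.4006 -0.1079]
w4 z 0.03 pointer [ 0.4156 -0.0308] ticks [np.float64(-0.0248), np.float64(-0.035), np.float64(-0.0398), np.float64(-0.0447)] end [ 0.4196 -0.0615] plate R [ 0.4955 -0.0723] bearing edges [ 0.4096 -0.1053]
w3 0.03 pointer [ 0.4099 -0.0243] long [ 0.4133 -0.0299] ticks [np.float64(-0.0047), np.float64(-0.0097), np.float64(-0.0147), np.float64(-0.0201), np.float64(-0.0345), np.float64(-0.0395), np.float64(-0.0445)] end [ 0.4152 -0.0612] [ 0.4035 -0.1058]
[([0.4485, 0.006, 0.0634], 0.66), ([0.6504, 0.0386, 0.0576], 0.18)]
```

The stop's pointer reads 1–3 mm behind the mark. I'll go a little further back for certainty, then drive forward.

Run:
```python
from h import *
crank(-2.862,-0.6,2,cz=0.2438,cx=.4512)
crank(-3.462,2.8,8,cz=0.2438,cx=.4512)
```

```text
[ 0.44379239 -0.16084548  0.21551078] [-1.0277883  -4.38973507 -9.33859307] w now -2.8854899667302076 r 0.029242993162817883
[[0, np.float64(0.199), np.float64(-0.007)], [0, np.float64(0.206), np.float64(-0.035)]]
[ 0.44379239 -0.16084548  0.21551078] [-1.0277883  -4.38973507 -9.33859307] w now -2.8854899667302076 r 0.029242993162817883
[[0, np.float64(0.164), np.float64(-0.008)], [0, np.float64(-0.239), np.float64(-0.05)], [0, np.float64(-0.207), np.float64(-0.128)], [0, np.float64(-0.151), np.float64(-0.192)], [0, np.float64(-0.076), np.float64(-0.232)], [0, np.float64(0.008), np.float64(-0.244)], [0, np.float64(0.091), np.float64(-0.226)], [0, np.float64(0.163), np.float64(-0.181)]]
```

{"name": "play_rows", "arguments": {
  "translation": [
    [0,0.2,0.02],
    [0,0.2,-0.02],
    [0,0,0]
  ],
  "twist": [
    [0,0,0],
    [0,0,0],
    [0,0,0]
  ],
  "gripper": [-1,-1,-1]
}}

```text
time: 7.4
tool_pos: [0.4611, -0.161, 0.217]
ee_rot: [3.14, 0.001, 1.564]
wrist_force: [1.1, -3.8, -6.4]
width: 0.0117
finger_force: 30.0
```

Run:
```python
from h import *
crank(-3.46,2.45,7,cz=0.243,cx=.4512)
```

```text
[ 0.46108517 -0.16104038  0.21696687] [ 1.14838416 -3.81337059 -6.42323853] w now 2.778694686828891 r 0.02784672917363891
[[0, np.float64(-0.269), np.float64(0.049)], [0, np.float64(-0.239), np.float64(-0.05)], [0, np.float64(-0.207), np.float64(-0.129)], [0, np.float64(-0.15), np.float64(-0.192)], [0, np.float64(-0.075), np.float64(-0.232)], [0, np.float64(0.009), np.float64(-0.244)], [0, np.float64(0.092), np.float64(-0.226)]]
```

Now forward (clockwise), about 2.45 rad.

{"name": "play_rows", "arguments": {
  "translation": [
    [0,-0.26,0.05],
    [0,-0.24,-0.05],
    [0,-0.21,-0.13],
    [0,-0.15,-0.19],
    [0,-0.075,-0.23],
    [0,0.01,-0.24],
    [0,0.09,-0.22],
    [0,0,0]
  ],
  "twist": [
    [0,0,0],
    [0,0,0],
    [0,0,0],
    [0,0,0],
    [0,0,0],
    [0,0,0],
    [0,0,0],
    [0,0,0]
  ],
  "gripper": [-1,-1,-1,-1,-1,-1,-1,-1]
}}

```text
time: 8.2
tool_pos: [0.4277, -0.1606, 0.2595]
ee_rot: [3.139, 0.001, 1.564]
wrist_force: [-4.4, -2.1, 5.6]
width: 0.0117
finger_force: 30.0
```

Run:
```python
from h import *
p=robot.get_obs()['tool_pos'];w=np.arctan2(p[0]-.4512,p[2]-.243)
crank(w,-0.1-w,4,cz=0.243,cx=.4512)
```

```text
[ 0.42773731 -0.16064813  0.25954651] [-4.40054807 -2.11757527  5.61720139] w now -0.9565713773012489 r 0.028710363825169564
[[0, np.float64(0.113), np.float64(-0.102)], [0, np.float64(0.12), np.float64(-0.089)], [0, np.float64(0.137), np.float64(-0.061)], [0, np.float64(0.146), np.float64(-0.031)]]
```

{"name": "play_rows", "arguments": {
  "translation": [
    [0,0.113,-0.1],
    [0,0.12,-0.09],
    [0,0.135,-0.06],
    [0,0.145,-0.03],
    [0,0,0],
    [0,0,0]
  ],
  "twist": [
    [0,0,0],
    [0,0,0],
    [0,0,0],
    [0,0,0],
    [0,0,0],
    [0,0,0]
  ],
  "gripper": [-1,-1,-1,-1,-1,-1]
}}

```text
time: 8.8
tool_pos: [0.4488, -0.1608, 0.2702]
ee_rot: [3.136, 0.001, 1.564]
wrist_force: [-0.7, -1.1, 6.2]
width: 0.0122
finger_force: 30.0
```

Run:
```python
from h import *
crank(-0.1,0.1,1,cz=0.243,cx=.4512)
im=snap('wrist','w5',crop=(180,0,400,200),scale=3)
```

```text
[ 0.44881456 -0.1608471   0.27022151] [-0.6969807  -1.13969376  6.177776  ] w now -0.08740743333717746 r 0.02732582745185572
[[0, np.float64(0.06), np.float64(-0.019)]]
```

View pics/w5.png

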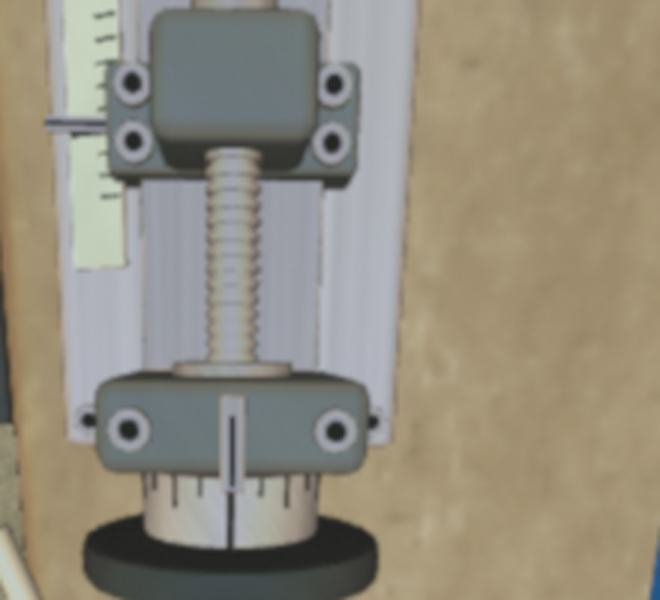

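The dial zero line at (231,525) sits under the index at (232,450), and the pointer at (75,124) is on the long line. I'll release, lift and re-check numerically.

{"name": "play_rows", "arguments": {
  "translation": [
    [0,0,0],
    [0,0,0],
    [0,0,-0.4],
    [0,0,-0.9],
    [0,0,-0.9],
    [0,0,-0.3],
    [0,0,0]
  ],
  "twist": [
    [0,0,0],
    [0,0,0],
    [0,0,0],
    [0,0,0],
    [0,0,0],
    [0,0,0],
    [0,0,0]
  ],
  "gripper": [-0.3,-0.3,-0.3,-0.3,-0.3,-0.3,-0.3]
}}

```text
time: 9.55
tool_pos: [0.4481, -0.1606, 0.3697]
ee_rot: [3.137, 0.001, 1.564]
wrist_force: [0.2, 0.5, -0.8]
width: 0.0332
finger_force: 0.0
```

Run:
```python
from h import *
print(robot.get_obs()['tool_pos'])
im=snap('wrist','w6',crop=(200,0,360,200),scale=3)
snap('scene');snap('top')
for cam in('wrist','scene','top'):
  for n in ['dial_zero','crank_grip','stop_face','vee_line','wheel_axis','tube','tube_rest']:
    print(cam,n,[(np.round(r['centre'],4).tolist(),round(r['score'],2)) for r in robot.spot_point(n,cam)[:1]])
plan([(.47,.10,.345),(.47,.22,.345)],np.pi/2-.30,[8,8])
```

```text
[ 0.44805379 -0.16064204  0.36972013]
wrist dial_zero [([0.447, -0.1147, 0.0828], 0.66)]
wrist crank_grip [([0.4501, -0.1587, 0.0873], 0.63)]
wrist stop_face [([0.4517, 0.0092, 0.0588], 0.56)]
wrist vee_line [([0.5327, -0.4299, -0.0054], 0.3)]
wrist wheel_axis [([0.4504, -0.1587, 0.0614], 0.77)]
wrist tube [([0.4467, -0.1584, 0.0888], 0.65)]
wrist tube_rest [([0.4513, 0.0113, 0.0613], 0.23)]
scene dial_zero [([0.4524, -0.1182, 0.0816], 0.6)]
scene crank_grip [([0.4514, -0.1579, 0.0896], 0.61)]
scene stop_face [([0.4507, 0.0071, 0.0615], 0.69)]
scene vee_line [([0.4521, 0.0487, 0.0586], 0.55)]
scene wheel_axis [([0.4519, -0.1598, 0.0571], 0.88)]
scene tube [([0.4555, 0.2634, 0.0363], 0.67)]
scene tube_rest [([0.4721, 0.3002, 0.0018], 0.63)]
top dial_zero []
top crank_grip [([0.5346, -0.4312, 0.0011], 0.66)]
top stop_face [([0.4499, 0.012, 0.0605], 0.54)]
top vee_line [([0.4543, 0.049, 0.0593], 0.88)]
top wheel_axis [([0.4541, 0.0471, 0.0562], 0.2)]
top tube [([0.4583, 0.2592, 0.034], 0.66)]
top tube_rest [([0.4712, 0.3035, 0.0026], 0.64)]
T [[0.815, 0.064, 0.072], [0.816, 0.049, 0.072], [0.817, 0.034, 0.072], [0.818, 0.02, 0.072], [0.818, 0.005, 0.072], [0.818, -0.01, 0.072], [0.817, -0.025, 0.072], [0.817, -0.04, 0.072]] 
W [[0.0, 0.0, 0.183], [0.0, 0.0, 0.183], [0.0, 0.0, 0.183], [0.0, 0.0, 0.183], [0.0, 0.0, 0.183], [0.0, 0.0, 0.183], [0.0, 0.0, 0.183], [0.0, 0.0, 0.183]]
T [[0.371, -0.057, -0.0], [0.369, -0.064, -0.0], [0.368, -0.071, -0.0], [0.367, -0.078, -0.0], [0.365, -0.084, -0.0], [0.364, -0.091, -0.0], [0.362, -0.098, -0.0], [0.36, -0.104, -0.0]] 
W [[0.0, 0.0, 0.183], [0.0, 0.0, 0.183], [0.0, 0.0, 0.183], [0.0, 0.0, 0.183], [0.0, 0.0, 0.183], [0.0, 0.0, 0.183], [0.0, 0.0, 0.183], [0.0, 0.0, 0.183]]
```

View pics/w6.png

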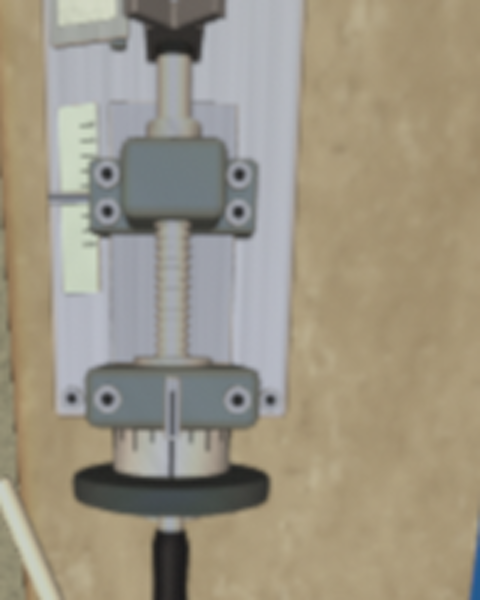

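The stop is on the mark: zero line (171,455) under index (172,410), pointer (70,197) on the long line. Next is the tube.

{"name": "play_rows", "arguments": {
  "translation": [
    [0.815,0.064,0.07],
    [0.815,0.05,0.07],
    [0.815,0.035,0.07],
    [0.82,0.02,0.07],
    [0.82,0.005,0.07],
    [0.82,-0.01,0.07],
    [0.82,-0.025,0.07],
    [0.82,-0.04,0.07]
  ],
  "twist": [
    [0,0,0.18],
    [0,0,0.18],
    [0,0,0.18],
    [0,0,0.18],
    [0,0,0.18],
    [0,0,0.18],
    [0,0,0.18],
    [0,0,0.18]
  ],
  "gripper": [-0.2,-0.2,-0.2,-0.2,-0.2,-0.2,-0.2,-0.2]
}}

```text
time: 11.55
tool_pos: [0.4698, 0.1017, 0.3456]
ee_rot: [3.141, 0.0, 1.419]
wrist_force: [-0.4, -0.0, 1.0]
width: 0.0375
finger_force: 0.0
```

{"name": "play_rows", "arguments": {
  "translation": [
    [0.37,-0.06,0],
    [0.37,-0.065,0],
    [0.37,-0.07,0],
    [0.365,-0.08,0],
    [0.365,-0.085,0],
    [0.365,-0.09,0],
    [0.36,-0.1,0],
    [0.36,-0.1,0]
  ],
  "twist": [
    [0,0,0.18],
    [0,0,0.18],
    [0,0,0.18],
    [0,0,0.18],
    [0,0,0.18],
    [0,0,0.18],
    [0,0,0.18],
    [0,0,0.18]
  ],
  "gripper": [-0.2,-0.2,-0.2,-0.2,-0.2,-0.2,-0.2,-0.2]
}}

```text
time: 12.35
tool_pos: [0.4693, 0.221, 0.3456]
ee_rot: [3.142, 0.0, 1.275]
wrist_force: [-0.2, 0.6, -0.7]
width: 0.0374
finger_force: 0.0
```

Run:
```python
from h import *
o=robot.get_obs();print(o['tool_pos'],o['ee_rot'])
im=snap('wrist','w7',scale=1.5)
for n in ['tube','tube_rest']:
    print(n,[(np.round(r['centre'],4).tolist(),round(r['score'],2)) for r in robot.spot_point(n,'wrist')[:2]+robot.recognise(n,'wrist')[:1]])
```

```text
[0.46925105 0.22095987 0.34560758] [3.14152030e+00 7.52427115e-05 1.27508468e+00]
tube [([0.4594, 0.263, 0.0329], 0.93), ([0.4708, 0.311, 0.0392], 0.63)]
tube_rest [([0.4701, 0.3017, 0.0038], 0.89), ([0.5971, 0.1443, 0.0019], 0.74), ([0.4752, 0.3027, 0.0093], 0.63)]
```

View pics/w7.png

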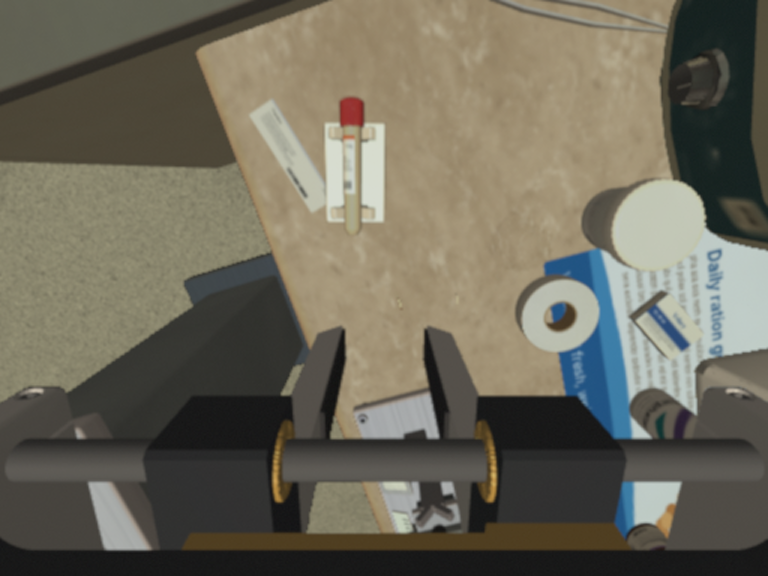

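The tube lies nearly vertical in the image, foot at (352,231) and cap end at (351,100). The rest's V supports are at rows 212 and 132.

Run:
```python
from h import *
f=lambda u,v,z:pix2z((u/1.5,v/1.5),'wrist',z)
a,b=f(352,232,.034),f(351,99,.034)
v1,v2=f(352,212,.034),f(352,132,.034)
d=(b-a)[:2];print(a,b,np.linalg.norm(d),'yaw',np.arctan2(d[1],d[0]),'Vs',v1,v2)
r=[f(u,v,.004) for u,v in((327,222),(384,222),(384,123),(325,124))];print(np.mean(r,0), [np.arctan2(*(r[i]-r[j])[1::-1]) for i,j in((3,0),(2,1))])
u=d/np.linalg.norm(d);g=(v1+v2)[:2]/2-u*.004;print('grasp',g,'s',(g-a[:2])@u)
psi=np.arctan2(d[1],d[0])
plan([(*g,.28),(*g,.219)],psi,[4,3])
```

```text
[0.4584711  0.26354292 0.034     ] [0.48534826 0.34835407 0.034     ] 0.0889680366095301 yaw 1.263902580038282 Vs [0.46292404 0.27723629 0.034     ] [0.47959707 0.32850809 0.034     ]
[0.47100482 0.30191349 0.004     ] [np.float64(1.2598619985573691), np.float64(1.278225350781441)]
grasp [0.47005216 0.29905909] s 0.03735535096065216
T [[0.475, -0.139, 0.409], [0.475, -0.14, 0.409], [0.474, -0.141, 0.409], [0.474, -0.142, 0.409], [0.0, -0.0, 0.508], [0.0, -0.0, 0.508], [0.0, -0.0, 0.508]] 
W [[0.0, 0.001, 0.017], [0.0, 0.001, 0.017], [0.0, 0.001, 0.017], [0.0, 0.001, 0.017], [0.0, 0.001, 0.017], [0.0, 0.001, 0.017], [0.0, 0.001, 0.017]]
```

{"name": "play_rows", "arguments": {
  "translation": [
    [0.475,-0.14,0.41],
    [0.475,-0.14,0.41],
    [0.475,-0.14,0.41],
    [0.475,-0.14,0.41],
    [0,0,0.5],
    [0,0,0.5],
    [0,0,0.52],
    [0,0,0]
  ],
  "twist": [
    [0,0,0.02],
    [0,0,0.02],
    [0,0,0.02],
    [0,0,0.02],
    [0,0,0],
    [0,0,0],
    [0,0,0],
    [0,0,0]
  ],
  "gripper": [-0.2,-0.2,-0.2,-0.2,-0.2,-0.2,-0.2,-0.2]
}}

```text
time: 13.4
tool_pos: [0.4692, 0.2981, 0.2158]
ee_rot: [-3.137, 0.005, 1.267]
wrist_force: [-0.9, -0.9, -0.2]
width: 0.0377
finger_force: 0.0
```

{"name": "play_rows", "arguments": {
  "translation": [
    [0,0,0],
    [0,0,0],
    [0,0,0],
    [0,0,0],
    [0,0,0]
  ],
  "twist": [
    [0,0,0],
    [0,0,0],
    [0,0,0],
    [0,0,0],
    [0,0,0]
  ],
  "gripper": [-1,-1,-1,-1,-1]
}}

```text
time: 13.9
tool_pos: [0.47, 0.2999, 0.2206]
ee_rot: [-3.141, -0.001, 1.268]
wrist_force: [-3.3, 0.8, 6.6]
width: 0.0114
finger_force: 30.0
```

Run:
```python
from h import *
o=robot.get_obs();p=o['tool_pos'];print(p,o['ee_rot'],o['wrist_force'])
plan([(p[0],p[1],p[2]+.085),(.4515,.054,p[2]+.085)],np.pi/2,[4,8])
```

```text
[0.47001028 0.2999284  0.22059471] [-3.14130376e+00 -1.34663531e-03  1.26792699e+00] [-3.2996683   0.77453039  6.56149229]
T [[0.001, -0.0, -0.531], [0.001, -0.0, -0.531], [0.001, -0.0, -0.531], [0.001, -0.0, -0.531], [-0.765, 0.097, -0.001], [-0.767, 0.078, -0.001], [-0.768, 0.059, -0.001], [-0.77, 0.039, -0.0]] 
W [[-0.0, -0.001, -0.252], [-0.0, -0.001, -0.252], [-0.0, -0.001, -0.252], [-0.0, -0.001, -0.252], [-0.0, -0.001, -0.252], [-0.0, -0.001, -0.252], [-0.0, -0.001, -0.252], [-0.0, -0.001, -0.252]]
T [[-0.77, 0.02, -0.0], [-0.771, 0.0, -0.0], [-0.77, -0.019, -0.0], [-0.77, -0.038, -0.0]] 
W [[-0.0, -0.001, -0.252], [-0.0, -0.001, -0.252], [-0.0, -0.001, -0.252], [-0.0, -0.001, -0.252]]
```

{"name": "play_rows", "arguments": {
  "translation": [
    [0,0,-0.3],
    [0,0,-0.6],
    [0,0,-0.6],
    [0,0,-0.6]
  ],
  "twist": [
    [0,0,0],
    [0,0,0],
    [0,0,0],
    [0,0,0]
  ],
  "gripper": [-1,-1,-1,-1]
}}

```text
time: 14.3
tool_pos: [0.4704, 0.2993, 0.3047]
ee_rot: [3.14, -0.0, 1.268]
wrist_force: [0.0, -0.3, -0.5]
width: 0.0121
finger_force: 30.0
```

Run:
```python
from h import *
o=robot.get_obs();p=o['tool_pos'];print(p,o['width'],o['wrist_force'])
plan([(.4515,.056,p[2])],np.pi/2,[8])
```

```text
[0.47044395 0.29934693 0.30471316] 0.012097952839461296 [ 0.01123221 -0.31821293 -0.45363008]
T [[-0.743, 0.17, 0.0], [-0.749, 0.142, 0.0], [-0.754, 0.114, 0.0], [-0.758, 0.085, 0.0], [-0.761, 0.056, 0.0], [-0.762, 0.027, 0.0], [-0.763, -0.001, 0.0], [-0.762, -0.03, 0.0]] 
W [[0.002, 0.0, -0.379], [0.002, 0.0, -0.379], [0.002, 0.0, -0.379], [0.002, 0.0, -0.379], [0.002, 0.0, -0.379], [0.002, 0.0, -0.379], [0.002, 0.0, -0.379], [0.002, 0.0, -0.379]]
```

{"name": "play_rows", "arguments": {
  "translation": [
    [-0.74,0.17,0],
    [-0.75,0.14,0],
    [-0.755,0.115,0],
    [-0.76,0.085,0],
    [-0.76,0.055,0],
    [-0.76,0.03,0],
    [-0.76,0,0],
    [-0.76,-0.03,0]
  ],
  "twist": [
    [0,0,-0.38],
    [0,0,-0.38],
    [0,0,-0.38],
    [0,0,-0.38],
    [0,0,-0.38],
    [0,0,-0.38],
    [0,0,-0.38],
    [0,0,-0.38]
  ],
  "gripper": [-1,-1,-1,-1,-1,-1,-1,-1]
}}

```text
time: 15.1
tool_pos: [0.4514, 0.0551, 0.3041]
ee_rot: [3.139, 0.001, 1.573]
wrist_force: [1.1, 0.8, -1.4]
width: 0.012
finger_force: 30.0
```

Run:
```python
from h import *
o=robot.get_obs();p=o['tool_pos'];print(p,o['ee_rot'],o['width'])
im=snap('wrist'); snap('scene','s2',crop=(200,150,360,290),scale=4.5)
for cam in('wrist','scene'):
  for n in ['tube','stop_face','vee_line','jig']:
    print(cam,n,[(np.round(r['centre'],4).tolist(),round(r['score'],2)) for r in robot.spot_point(n,cam)[:1]])
```

```text
[0.45142787 0.05506734 0.3040961 ] [3.13937637e+00 1.15596985e-03 1.57344138e+00] 0.011990623723641061
wrist tube [([0.4521, 0.0153, 0.1182], 0.57)]
wrist stop_face []
wrist vee_line [([0.4492, 0.0473, 0.0611], 0.87)]
wrist jig [([0.6395, -0.1168, -0.0017], 0.31)]
scene tube []
scene stop_face [([0.4502, 0.0056, 0.0596], 0.65)]
scene vee_line [([0.4519, 0.0504, 0.0618], 0.81)]
scene jig [([0.4524, 0.0015, -0.0012], 0.89)]
```

View pics/s2.png

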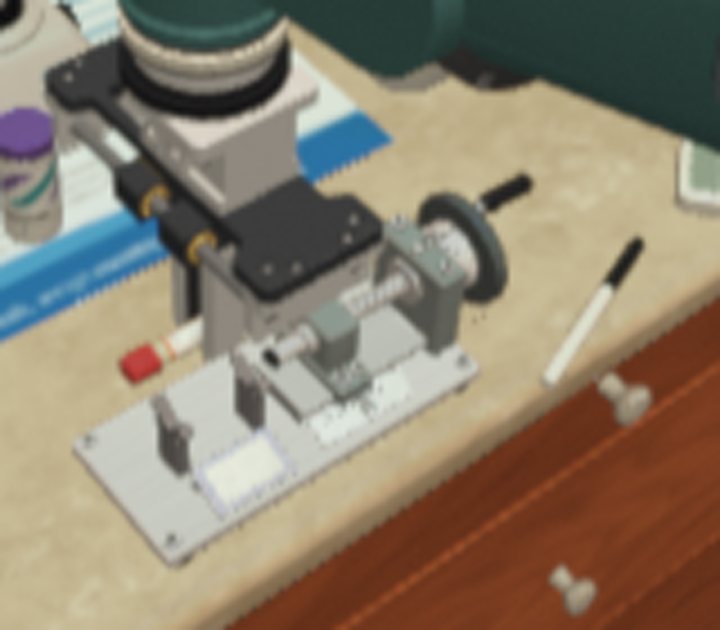

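The tube is held over the V supports with the cap outward, and the stop pin is at (285,350). The foot is about 4 mm clear of it. I'll add 2 mm and lower.

{"name": "play_rows", "arguments": {
  "translation": [
    [0.05,0,0.4],
    [0,0,0.4],
    [0,0,0.35],
    [0,0,0.15],
    [0,0,0.08],
    [0,0,0]
  ],
  "twist": [
    [0,0,0],
    [0,0,0],
    [0,0,0],
    [0,0,0],
    [0,0,0],
    [0,0,0]
  ],
  "gripper": [-1,-1,-1,-1,-1,-1]
}}

```text
time: 16.2
tool_pos: [0.4517, 0.0587, 0.2483]
ee_rot: [3.141, 0.0, 1.572]
wrist_force: [-0.3, -0.4, 0.2]
width: 0.0122
finger_force: 30.0
```

{"name": "play_rows", "arguments": {
  "translation": [
    [0,0,0.02],
    [0,0,0.02],
    [0,0,0]
  ],
  "twist": [
    [0,0,0],
    [0,0,0],
    [0,0,0]
  ],
  "gripper": [-1,-1,-1]
}}

```text
time: 16.5
tool_pos: [0.4519, 0.0585, 0.2472]
ee_rot: [3.139, -0.0, 1.572]
wrist_force: [0.5, 0.3, 1.5]
width: 0.0116
finger_force: 30.0
```

{"name": "play_rows", "arguments": {
  "translation": [
    [0,0,0.02],
    [0,0,0]
  ],
  "twist": [
    [0,0,0],
    [0,0,0]
  ],
  "gripper": [-1,-1]
}}

```text
time: 16.7
tool_pos: [0.4521, 0.0585, 0.2468]
ee_rot: [3.139, -0.0, 1.572]
wrist_force: [2.0, 1.6, 4.5]
width: 0.012
finger_force: 30.0
```

Contact: the tube is in the Vs. Now I'll release and rise.

{"name": "play_rows", "arguments": {
  "translation": [
    [0,0,0],
    [0,0,0],
    [0,0,0],
    [0,0,-0.3],
    [0,0,-0.6],
    [0,0,-0.8],
    [0,0,0]
  ],
  "twist": [
    [0,0,0],
    [0,0,0],
    [0,0,0],
    [0,0,0],
    [0,0,0],
    [0,0,0],
    [0,0,0]
  ],
  "gripper": [-0.3,-0.3,-0.3,-0.3,-0.3,-0.3,-0.3]
}}

```text
time: 17.4
tool_pos: [0.4527, 0.0585, 0.319]
ee_rot: [3.132, 0.0, 1.572]
wrist_force: [1.1, 0.2, 0.7]
width: 0.0328
finger_force: 0.0
```

Run:
```python
from h import *
o=robot.get_obs();p=o['tool_pos'];print(p,o['ee_rot'],o['width'])
a=snap('wrist'); b=snap('scene');t=snap('top')
h=cv2.resize(b[170:270,210:330],(384,320),interpolation=cv2.INTER_CUBIC);h2=cv2.resize(a[0:384,60:452],(392,384))
c=np.zeros((384,780,3),np.uint8);c[:320,:384]=h;c[:,384:776]=h2;cv2.imwrite('pics/c1.png',c[:,:,::-1])
for cam in('wrist','scene','top'):
  for n in ['tube','stop_face']:
    print(cam,n,[(np.round(r['centre'],4).tolist(),round(r['score'],2)) for r in robot.spot_point(n,cam)[:1]])
```

```text
[0.4527404  0.05853966 0.31897554] [3.13188130e+00 2.39081985e-05 1.57187358e+00] 0.032835222709943095
wrist tube [([0.4514, 0.0199, 0.0604], 0.94)]
wrist stop_face [([0.4506, 0.0105, 0.059], 0.87)]
scene tube [([0.4506, 0.0205, 0.0601], 0.75)]
scene stop_face [([0.4511, 0.0077, 0.0623], 0.71)]
top tube [([0.4532, 0.0138, 0.0581], 0.6)]
top stop_face [([0.4518, 0.0144, 0.0586], 0.75)]
```

View pics/c1.png

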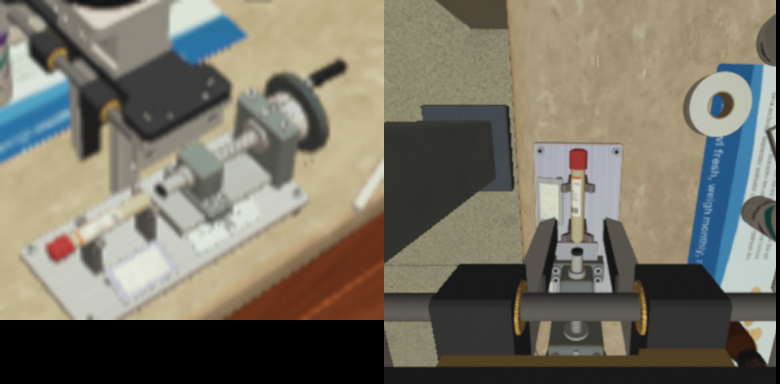

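The tube lies in both Vs with its foot about 9 mm short of the stop. Next I'll close the fingers and go behind the cap end.

{"name": "play_rows", "arguments": {
  "translation": [
    [0.5,0,0],
    [0.5,0,0],
    [0.5,0,0],
    [0.47,-0.03,0],
    [0,0,0],
    [0,0,0],
    [0,0,0]
  ],
  "twist": [
    [0,0,0],
    [0,0,0],
    [0,0,0],
    [0,0,0],
    [0,0,0],
    [0,0,0],
    [0,0,0]
  ],
  "gripper": [-1,-1,-1,-1,-1,-1,-1]
}}

```text
time: 18.55
tool_pos: [0.4502, 0.1367, 0.3134]
ee_rot: [-3.141, 0.001, 1.571]
wrist_force: [-0.0, -0.4, -0.0]
width: 0.0009
finger_force: 0.0
```

{"name": "play_rows", "arguments": {
  "translation": [
    [0,0,0.4],
    [0,0,0.5],
    [0,0,0.5],
    [0,0,0.35],
    [0,0,0],
    [0,0,0]
  ],
  "twist": [
    [0,0,0],
    [0,0,0],
    [0,0,0],
    [0,0,0],
    [0,0,0],
    [0,0,0]
  ],
  "gripper": [-1,-1,-1,-1,-1,-1]
}}

```text
time: 19.15
tool_pos: [0.4504, 0.1369, 0.2439]
ee_rot: [3.141, 0.0, 1.571]
wrist_force: [-0.2, 0.6, 1.2]
width: 0.0003
finger_force: 0.0
```

Run:
```python
from h import *
o=robot.get_obs();print(o['tool_pos'],o['ee_rot'],o['width'],o['wrist_force'])
snap('wrist');snap('scene')
for cam in('wrist','scene'): print([(np.round(r['centre'],4).tolist(),round(r['score'],2)) for n in('tube','stop_face') for r in robot.spot_point(n,cam)[:1]])
```

```text
[0.4504314  0.13694857 0.24387358] [3.14146580e+00 1.21754348e-04 1.57115998e+00] 0.00026744803973773935 [-0.16431526  0.60084245  1.2441807 ]
[]
[([0.4484, 0.0161, 0.0601], 0.55), ([0.4489, 0.0071, 0.0618], 0.88)]
```

{"name": "play_rows", "arguments": {
  "translation": [
    [-0.1,0.02,0],
    [-0.1,0.02,0],
    [-0.1,0,0],
    [-0.08,0,0],
    [-0.06,0,0],
    [0,0,0]
  ],
  "twist": [
    [0,0,0],
    [0,0,0],
    [0,0,0],
    [0,0,0],
    [0,0,0],
    [0,0,0]
  ],
  "gripper": [-1,-1,-1,-1,-1,-1]
}}

```text
time: 20.05
tool_pos: [0.4518, 0.1193, 0.2436]
ee_rot: [-3.142, 0.0, 1.571]
wrist_force: [-0.0, 0.4, -0.2]
width: 0.0006
finger_force: 0.0
```

{"name": "play_rows", "arguments": {
  "translation": [
    [-0.03,0,0],
    [-0.03,0,0],
    [-0.02,0,0],
    [0,0,0]
  ],
  "twist": [
    [0,0,0],
    [0,0,0],
    [0,0,0],
    [0,0,0]
  ],
  "gripper": [-1,-1,-1,-1]
}}

```text
time: 20.45
tool_pos: [0.4518, 0.1165, 0.2436]
ee_rot: [3.142, 0.0, 1.572]
wrist_force: [-0.4, -0.7, 0.4]
width: 0.0002
finger_force: 0.0
```

{"name": "play_rows", "arguments": {
  "translation": [
    [-0.02,0,0],
    [-0.02,0,0],
    [-0.02,0,0],
    [0,0,0]
  ],
  "twist": [
    [0,0,0],
    [0,0,0],
    [0,0,0],
    [0,0,0]
  ],
  "gripper": [-1,-1,-1,-1]
}}

```text
time: 20.85
tool_pos: [0.4519, 0.114, 0.2436]
ee_rot: [3.141, 0.0, 1.572]
wrist_force: [1.1, 0.2, -0.0]
width: 0.0006
finger_force: 0.0
```

Run:
```python
from h import *
o=robot.get_obs();print(o['tool_pos'],o['wrist_force'])
snap('wrist');snap('scene')
for cam in('wrist','scene'): print([(np.round(r['centre'],4).tolist(),round(r['score'],2)) for n in('tube','stop_face') for r in robot.spot_point(n,cam)[:1]])
o=robot.get_obs();print(o['tool_pos'],o['wrist_force'])
```

```text
[0.45185708 0.11398806 0.24362837] [ 1.09828547  0.18672892 -0.01258968]
[([0.4502, 0.0194, 0.0575], 0.75)]
[([0.4529, 0.0007, -0.0026], 0.73), ([0.453, 0.0068, 0.064], 0.79)]
[0.4518331  0.11411175 0.24360974] [ 0.02339878  0.18989304 -0.05005695]
```

{"name": "play_rows", "arguments": {
  "translation": [
    [-0.01,0,0],
    [-0.01,0,0],
    [0,0,0]
  ],
  "twist": [
    [0,0,0],
    [0,0,0],
    [0,0,0]
  ],
  "gripper": [-1,-1,-1]
}}

```text
time: 21.45
tool_pos: [0.4518, 0.1133, 0.2436]
ee_rot: [-3.142, 0.0, 1.572]
wrist_force: [-0.5, 0.2, 0.3]
width: 0.0003
finger_force: 0.0
```

{"name": "play_rows", "arguments": {
  "translation": [
    [-0.01,0,0],
    [-0.01,0,0],
    [0,0,0]
  ],
  "twist": [
    [0,0,0],
    [0,0,0],
    [0,0,0]
  ],
  "gripper": [-1,-1,-1]
}}

```text
time: 21.75
tool_pos: [0.4518, 0.1124, 0.2436]
ee_rot: [-3.142, 0.0, 1.572]
wrist_force: [1.1, -0.4, -0.4]
width: 0.0003
finger_force: 0.0
```

{"name": "play_rows", "arguments": {
  "translation": [
    [-0.01,0,0],
    [-0.01,0,0],
    [0,0,0]
  ],
  "twist": [
    [0,0,0],
    [0,0,0],
    [0,0,0]
  ],
  "gripper": [-1,-1,-1]
}}

```text
time: 22.05
tool_pos: [0.4518, 0.1116, 0.2436]
ee_rot: [-3.142, 0.0, 1.572]
wrist_force: [-0.5, 0.0, 0.0]
width: 0.0008
finger_force: 0.0
```

{"name": "play_rows", "arguments": {
  "translation": [
    [-0.01,0,0],
    [-0.005,0,0],
    [0,0,0]
  ],
  "twist": [
    [0,0,0],
    [0,0,0],
    [0,0,0]
  ],
  "gripper": [-1,-1,-1]
}}

```text
time: 22.35
tool_pos: [0.4518, 0.1111, 0.2436]
ee_rot: [3.142, 0.0, 1.572]
wrist_force: [1.0, -0.4, 0.5]
width: 0.0002
finger_force: 0.0
```

{"name": "play_rows", "arguments": {
  "translation": [
    [-0.01,0,0],
    [-0.005,0,0],
    [0,0,0]
  ],
  "twist": [
    [0,0,0],
    [0,0,0],
    [0,0,0]
  ],
  "gripper": [-1,-1,-1]
}}

```text
time: 22.65
tool_pos: [0.4518, 0.1105, 0.2436]
ee_rot: [-3.142, 0.0, 1.572]
wrist_force: [-0.0, -0.1, 0.6]
width: 0.0004
finger_force: 0.0
```

{"name": "play_rows", "arguments": {
  "translation": [
    [-0.01,0,0],
    [-0.01,0,0],
    [0,0,0]
  ],
  "twist": [
    [0,0,0],
    [0,0,0],
    [0,0,0]
  ],
  "gripper": [-1,-1,-1]
}}

```text
time: 22.95
tool_pos: [0.4518, 0.1097, 0.2436]
ee_rot: [-3.142, 0.0, 1.572]
wrist_force: [0.1, 0.5, -0.8]
width: 0.0003
finger_force: 0.0
```

Run:
```python
from h import *
o=robot.get_obs();print(o['tool_pos'],o['wrist_force'])
for cam in('wrist','scene','top'):
  im=snap(cam).astype(int)
  q=proj([[.4518,.1,.06]],cam)[0];
  m=(im[...,0]>90)&(im[...,0]>2*im[...,1])&(im[...,0]>2*im[...,2])
  v,u=np.nonzero(m);k=np.hypot(u-q[0],v-q[1])<25;u,v=u[k],v[k]
  print(cam,q,k.sum(), (u.min(),u.max(),v.min(),v.max(),u.mean(),v.mean()) if k.any() else '')
  if k.any(): print('centre on axis height',pix2z((u.mean(),v.mean()),cam,.064))
  print([(np.round(r['centre'],4).tolist(),round(r['score'],2)) for n in('tube','stop_face') for r in robot.spot_point(n,cam)[:1]])
```

```text
[0.45183274 0.10965597 0.24359808] [ 0.12999023  0.50910176 -0.76789297]
wrist [255.22642263 252.15908613] 0 
[([0.4498, 0.021, 0.0596], 0.62)]
scene [228.4516733  247.78398699] 0 
[([0.4508, -0.1563, 0.0581], 0.44), ([0.4507, 0.0068, 0.0639], 0.63)]
top [197.4667206  222.40169329] 0 
[([0.4531, 0.0154, 0.0618], 0.71), ([0.4526, 0.0136, 0.0584], 0.5)]
```

{"name": "play_rows", "arguments": {
  "translation": [
    [-0.01,0,0],
    [-0.01,0,0],
    [0,0,0]
  ],
  "twist": [
    [0,0,0],
    [0,0,0],
    [0,0,0]
  ],
  "gripper": [-1,-1,-1]
}}

```text
time: 23.7
tool_pos: [0.4518, 0.1088, 0.2436]
ee_rot: [3.142, 0.0, 1.572]
wrist_force: [-0.2, 0.2, -0.1]
width: 0.0003
finger_force: 0.0
```

{"name": "play_rows", "arguments": {
  "translation": [
    [-0.01,0,0],
    [-0.01,0,0],
    [0,0,0]
  ],
  "twist": [
    [0,0,0],
    [0,0,0],
    [0,0,0]
  ],
  "gripper": [-1,-1,-1]
}}

```text
time: 24.0
tool_pos: [0.4518, 0.108, 0.2436]
ee_rot: [3.142, 0.0, 1.572]
wrist_force: [-0.3, 0.2, -0.9]
width: 0.0005
finger_force: 0.0
```

{"name": "play_rows", "arguments": {
  "translation": [
    [-0.01,0,0],
    [-0.01,0,0],
    [0,0,0]
  ],
  "twist": [
    [0,0,0],
    [0,0,0],
    [0,0,0]
  ],
  "gripper": [-1,-1,-1]
}}

```text
time: 24.3
tool_pos: [0.4518, 0.1072, 0.2436]
ee_rot: [3.142, 0.0, 1.572]
wrist_force: [-0.2, -0.5, -0.3]
width: 0.0002
finger_force: 0.0
```

Run:
```python
from h import *
o=robot.get_obs();print(o['tool_pos'],o['wrist_force'])
for cam in('top','scene'):
  im=cv2.cvtColor(snap(cam),cv2.COLOR_RGB2HSV).astype(int)
  # row profile along the tube line, world y 0.0..0.13 at z=.066
  ys=np.arange(-.004,.125,.004);q=proj([[.4518,y,.0664] for y in ys],cam)
  print(cam,[(round(y*1000),*im[int(round(b)),int(round(a))]) for y,(a,b) in zip(ys,q)])
  print([(n,np.round(r['centre'],4).tolist(),round(r['score'],2)) for n in('tube','stop_face') for r in robot.spot_point(n,cam)[:1]+robot.recognise(n,cam)[:1]])
```

```text
[0.45184314 0.10723512 0.24362155] [-0.19473552 -0.53290643 -0.30420361]
top [(-4, np.int64(160), np.int64(6), np.int64(134)), (0, np.int64(160), np.int64(6), np.int64(134)), (4, np.int64(160), np.int64(6), np.int64(122)), (8, np.int64(129), np.int64(19), np.int64(95)), (12, np.int64(128), np.int64(20), np.int64(101)), (16, np.int64(19), np.int64(53), np.int64(91)), (20, np.int64(23), np.int64(72), np.int64(139)), (24, np.int64(23), np.int64(63), np.int64(145)), (28, np.int64(22), np.int64(60), np.int64(145)), (32, np.int64(22), np.int64(60), np.int64(144)), (36, np.int64(23), np.int64(61), np.int64(143)), (40, np.int64(25), np.int64(61), np.int64(143)), (44, np.int64(24), np.int64(50), np.int64(148)), (48, np.int64(23), np.int64(29), np.int64(152)), (52, np.int64(34), np.int64(14), np.int64(143)), (56, np.int64(26), np.int64(13), np.int64(153)), (60, np.int64(30), np.int64(14), np.int64(166)), (64, np.int64(27), np.int64(14), np.int64(163)), (68, np.int64(27), np.int64(14), np.int64(165)), (72, np.int64(27), np.int64(15), np.int64(169)), (76, np.int64(27), np.int64(15), np.int64(168
[... 1794 characters left out ...]
.int64(23), np.int64(90)), (84, np.int64(30), np.int64(9), np.int64(60)), (88, np.int64(60), np.int64(4), np.int64(63)), (92, np.int64(0), np.int64(0), np.int64(53)), (96, np.int64(10), np.int64(14), np.int64(56)), (100, np.int64(21), np.int64(28), np.int64(128)), (104, np.int64(21), np.int64(30), np.int64(144)), (108, np.int64(20), np.int64(31), np.int64(123)), (112, np.int64(19), np.int64(29), np.int64(124)), (116, np.int64(20), np.int64(31), np.int64(123)), (120, np.int64(23), np.int64(24), np.int64(139)), (124, np.int64(33), np.int64(12), np.int64(199))]
[('tube', [0.4543, 0.0025, 0.0003], 0.6), ('stop_face', [0.4489, 0.006, 0.0628], 0.75), ('stop_face', [0.4404, -0.0261, 0.0653], 0.84)]
```

The top-view profile shows the foot at y ≈ 0.014, next to the rubber face, so the tube is sliding as intended. Contact should come within 1–3 mm.

{"name": "play_rows", "arguments": {
  "translation": [
    [-0.01,0,0],
    [-0.01,0,0],
    [0,0,0]
  ],
  "twist": [
    [0,0,0],
    [0,0,0],
    [0,0,0]
  ],
  "gripper": [-1,-1,-1]
}}

```text
time: 25.1
tool_pos: [0.4518, 0.1064, 0.2436]
ee_rot: [3.142, 0.0, 1.572]
wrist_force: [0.4, 0.1, 0.3]
width: 0.0004
finger_force: 0.0
```

{"name": "play_rows", "arguments": {
  "translation": [
    [-0.01,0,0],
    [-0.005,0,0],
    [0,0,0]
  ],
  "twist": [
    [0,0,0],
    [0,0,0],
    [0,0,0]
  ],
  "gripper": [-1,-1,-1]
}}

```text
time: 25.4
tool_pos: [0.4519, 0.1059, 0.2436]
ee_rot: [3.142, 0.0, 1.572]
wrist_force: [-0.6, 0.6, -0.0]
width: 0.0005
finger_force: 0.0
```

{"name": "play_rows", "arguments": {
  "translation": [
    [-0.01,0,0],
    [-0.01,0,0],
    [0,0,0]
  ],
  "twist": [
    [0,0,0],
    [0,0,0],
    [0,0,0]
  ],
  "gripper": [-1,-1,-1]
}}

```text
time: 25.7
tool_pos: [0.4518, 0.1051, 0.2436]
ee_rot: [-3.142, 0.0, 1.572]
wrist_force: [0.2, 0.1, 0.6]
width: 0.0004
finger_force: 0.0
```

{"name": "play_rows", "arguments": {
  "translation": [
    [-0.01,0,0],
    [-0.01,0,0],
    [0,0,0]
  ],
  "twist": [
    [0,0,0],
    [0,0,0],
    [0,0,0]
  ],
  "gripper": [-1,-1,-1]
}}

```text
time: 26.0
tool_pos: [0.4518, 0.1042, 0.2436]
ee_rot: [-3.142, 0.0, 1.572]
wrist_force: [-0.3, 0.0, -0.5]
width: 0.0007
finger_force: 0.0
```

Run:
```python
from h import *
o=robot.get_obs();print(o['tool_pos'],o['wrist_force'])
for cam in('top',):
  im=cv2.cvtColor(snap(cam),cv2.COLOR_RGB2HSV).astype(int)
  ys=np.arange(.002,.115,.002)
  q=proj([[.4518,y,.0664] for y in ys],cam).astype(np.float32)
  ims=cv2.remap(im.astype(np.float32),q[:,0].copy(),q[:,1].copy(),cv2.INTER_LINEAR)[:,0]
  print([(round(y*1000),*map(int,s)) for y,s in zip(ys,ims) if y<.024 or y>.074])
for cam in('wrist','top'):
  if cam=='wrist': 
    im=snap(cam)
    q=proj([[.4518,y,.0664] for y in np.arange(.002,.115,.008)],cam);print(q.round().tolist())
  print(cam,[(n,np.round(r['centre'],4).tolist(),round(r['score'],2)) for n in('tube','stop_face') for r in robot.spot_point(n,cam)[:2]])
```

```text
[0.45182746 0.10424982 0.24359515] [-0.30500485  0.00611516 -0.48514223]
[(2, 155, 6, 125), (4, 151, 5, 108), (6, 143, 8, 93), (8, 122, 18, 94), (10, 120, 19, 108), (12, 143, 16, 109), (14, 126, 29, 108), (16, 19, 71, 118), (18, 20, 80, 133), (20, 22, 74, 141), (22, 22, 66, 143), (74, 28, 14, 167), (76, 26, 17, 165), (78, 19, 27, 161), (80, 14, 44, 150), (82, 12, 66, 131), (84, 12, 86, 102), (86, 14, 87, 83), (88, 16, 81, 73), (90, 18, 75, 69), (92, 14, 75, 57), (94, 10, 53, 39), (96, 57, 44, 27), (98, 107, 44, 21), (100, 75, 37, 20), (102, 84, 30, 25), (104, 78, 24, 30), (106, 67, 30, 36), (108, 81, 65, 47), (110, 82, 85, 55), (112, 83, 94, 56), (114, 84, 94, 54)]
[[255.0, 367.0], [255.0, 358.0], [255.0, 350.0], [255.0, 341.0], [255.0, 332.0], [255.0, 323.0], [255.0, 314.0], [255.0, 304.0], [255.0, 294.0], [255.0, 284.0], [255.0, 274.0], [255.0, 263.0], [255.0, 252.0], [255.0, 241.0], [255.0, 230.0]]
wrist [('stop_face', [0.4515, 0.0094, 0.0592], 0.59)]
top [('tube', [0.4529, 0.0149, 0.0578], 0.62), ('stop_face', [0.4519, 0.0112, 0.0603], 0.84)]
```

The label edge moved with the finger, so the tube is following the push. I'll continue in small steps.

{"name": "play_rows", "arguments": {
  "translation": [
    [-0.01,0,0],
    [-0.01,0,0],
    [0,0,0]
  ],
  "twist": [
    [0,0,0],
    [0,0,0],
    [0,0,0]
  ],
  "gripper": [-1,-1,-1]
}}

```text
time: 26.6
tool_pos: [0.4518, 0.1034, 0.2436]
ee_rot: [-3.142, 0.0, 1.572]
wrist_force: [-0.3, 1.0, 0.6]
width: 0.0005
finger_force: 0.0
```

{"name": "play_rows", "arguments": {
  "translation": [
    [-0.008,0,0],
    [0,0,0],
    [0,0,0]
  ],
  "twist": [
    [0,0,0],
    [0,0,0],
    [0,0,0]
  ],
  "gripper": [-1,-1,-1]
}}

```text
time: 26.9
tool_pos: [0.4518, 0.1031, 0.2436]
ee_rot: [3.142, 0.0, 1.572]
wrist_force: [-0.1, -0.7, -0.2]
width: 0.0001
finger_force: 0.0
```

{"name": "play_rows", "arguments": {
  "translation": [
    [-0.01,0,0],
    [-0.005,0,0],
    [0,0,0]
  ],
  "twist": [
    [0,0,0],
    [0,0,0],
    [0,0,0]
  ],
  "gripper": [-1,-1,-1]
}}

```text
time: 27.2
tool_pos: [0.4518, 0.1026, 0.2436]
ee_rot: [3.142, 0.0, 1.572]
wrist_force: [-0.1, 0.4, -0.1]
width: 0.0008
finger_force: 0.0
```

Run:
```python
from h import *
o=robot.get_obs();print(o['tool_pos'],o['wrist_force'])
im=snap('wrist');h=cv2.cvtColor(im,cv2.COLOR_RGB2HSV).astype(int)
m=((h[...,0]<6)|(h[...,0]>172))&(h[...,1]>130)&(h[...,2]>40)
v,u=np.nonzero(m);print('red wrist',len(u))
n,l,s,c=cv2.connectedComponentsWithStats(m.astype(np.uint8));print([(a.tolist()) for a in s[1:] if a[4]>15])
for dx in (-.014,-.007,0,.007,.014): print(dx,proj([[.4518+dx,.100,.06]],'wrist').round(), im[tuple(np.round(proj([[.4518+dx,.09,.0664]],'wrist')[0]).astype(int)[::-1])])
print('tip',proj([[.4518,.1031-.008,.055]],'wrist'))
snap('top')
print([(n,np.round(r['centre'],4).tolist(),round(r['score'],2)) for n in('tube','stop_face') for r in robot.spot_point(n,'top')[:2]])
```

```text
[0.4518491  0.10255794 0.24360505] [-0.08026393  0.35833865 -0.12722298]
red wrist 0
[]
-0.014 [[235. 243.]] [82 78 72]
-0.007 [[245. 243.]] [82 78 72]
0 [[255. 243.]] [42 28 26]
0.007 [[266. 243.]] [82 78 72]
0.014 [[276. 243.]] [82 77 71]
tip [[255.24185766 245.76747942]]
[('tube', [0.4522, 0.0122, 0.0649], 0.66), ('stop_face', [0.4544, 0.014, 0.0607], 0.59), ('stop_face', [0.6535, 0.2109, 0.0029], 0.26)]
```

{"name": "play_rows", "arguments": {
  "translation": [
    [-0.01,0,0],
    [-0.005,0,0],
    [0,0,0]
  ],
  "twist": [
    [0,0,0],
    [0,0,0],
    [0,0,0]
  ],
  "gripper": [-1,-1,-1]
}}

```text
time: 27.7
tool_pos: [0.4519, 0.1019, 0.2436]
ee_rot: [3.142, 0.0, 1.572]
wrist_force: [0.1, -1.1, 0.4]
width: 0.0003
finger_force: 0.0
```

{"name": "play_rows", "arguments": {
  "translation": [
    [-0.01,0,0],
    [-0.005,0,0],
    [0,0,0]
  ],
  "twist": [
    [0,0,0],
    [0,0,0],
    [0,0,0]
  ],
  "gripper": [-1,-1,-1]
}}

```text
time: 28.0
tool_pos: [0.4519, 0.1014, 0.2436]
ee_rot: [3.142, 0.0, 1.572]
wrist_force: [-0.1, 0.4, -0.3]
width: 0.0002
finger_force: 0.0
```

No contact where expected, so I'll back off, rise and measure the tube from the earlier good viewpoint.

{"name": "play_rows", "arguments": {
  "translation": [
    [0.2,0,0],
    [0.2,0,-0.2],
    [0,0,-0.8],
    [-0.2,0,-0.8],
    [-0.6,0,-0.1],
    [-0.6,0,0],
    [-0.1,0,0],
    [0,0,0]
  ],
  "twist": [
    [0,0,0],
    [0,0,0],
    [0,0,0],
    [0,0,0],
    [0,0,0],
    [0,0,0],
    [0,0,0],
    [0,0,0]
  ],
  "gripper": [-1,-1,-1,-1,0,0,0,0]
}}

```text
time: 28.8
tool_pos: [0.4519, 0.0575, 0.3199]
ee_rot: [3.141, -0.001, 1.571]
wrist_force: [0.4, -0.2, -0.6]
width: 0.0289
finger_force: 0.0
```

Run:
```python
from h import *
o=robot.get_obs();print(o['tool_pos'],o['ee_rot'],o['wrist_force'])
im=snap('wrist');h=cv2.cvtColor(im,cv2.COLOR_RGB2HSV)
ys=np.arange(0,.125,.002);q=proj([[.4518,y,.0664] for y in ys],'wrist').astype(np.float32)
s=cv2.remap(im,q[:,0].copy(),q[:,1].copy(),cv2.INTER_LINEAR)[:,0]
print([(round(y*1000),*map(int,c)) for y,c in zip(ys,s)])
h=h.astype(int);m=((h[...,0]<8)|(h[...,0]>170))&(h[...,1]>130)&(h[...,2]>60)
n,l,st,c=cv2.connectedComponentsWithStats(m.astype(np.uint8))
for a in st[1:]:
  if a[4]>15: print('red',a.tolist(),'top',pix2z((a[0]+a[2]/2,a[1]),'wrist',.064),'bottom',pix2z((a[0]+a[2]/2,a[1]+a[3]),'wrist',.066),'L/R',pix2z((a[0],a[1]+a[3]/2),'wrist',.06)[0],pix2z((a[0]+a[2],a[1]+a[3]/2),'wrist',.06)[0])
snap('scene')
for cam in('wrist','scene'):print([(n,np.round(r['centre'],4).tolist(),round(r['score'],2)) for n in('tube','stop_face','vee_line') for r in robot.spot_point(n,cam)[:1]])
```

```text
[0.45192071 0.05751565 0.31992522] [ 3.14123796e+00 -6.13151213e-04  1.57076248e+00] [ 0.43800665 -0.1851835  -0.59833652]
[(0, 164, 167, 166), (2, 164, 167, 166), (4, 163, 166, 167), (6, 161, 164, 165), (8, 105, 107, 107), (10, 42, 43, 42), (12, 29, 28, 26), (14, 22, 20, 20), (16, 49, 45, 38), (18, 151, 141, 108), (20, 175, 171, 132), (22, 176, 173, 139), (24, 176, 173, 139), (26, 175, 173, 139), (28, 176, 173, 140), (30, 176, 173, 140), (32, 176, 174, 141), (34, 176, 174, 141), (36, 176, 174, 142), (38, 177, 174, 142), (40, 177, 175, 143), (42, 177, 174, 143), (44, 182, 181, 153), (46, 208, 213, 201), (48, 174, 179, 169), (50, 138, 142, 134), (52, 146, 151, 143), (54, 196, 201, 191), (56, 211, 216, 206), (58, 211, 216, 205), (60, 197, 203, 191), (62, 192, 197, 186), (64, 195, 201, 189), (66, 192, 198, 187), (68, 205, 211, 200), (70, 211, 216, 205), (72, 212, 216, 205), (74, 208, 214, 202), (76, 180, 186, 175), (78, 203, 208, 196), (80, 205, 185, 165), (82, 187, 117, 77), (84, 178, 167, 135), (86, 176, 173, 142), (88, 169, 157, 129), (90, 157, 66, 61), (92, 157, 52, 50), (94, 156, 52, 50), (96, 156, 52, 50), (98, 156, 53, 52), (100, 156, 53, 51), (102, 157, 55, 53), (104, 156, 51, 50), (106, 126, 41, 38), (108, 135, 111, 116), (110, 172, 175, 185), (112, 172, 175, 185), (114, 171, 171, 175), (116, 141, 131, 119), (118, 166, 151, 120), (120, 168, 153, 122), (122, 166, 150, 119), (124, 165, 149, 117)]
red [250, 153, 16, 20, 307] top [0.45397626 0.10629354 0.064     ] bottom [0.45404929 0.0887055  0.066     ] L/R 0.4467987448044286 0.46131510530796815
[('tube', [0.4488, 0.0153, 0.0594], 0.78), ('stop_face', [0.4515, 0.0123, 0.0575], 0.77), ('vee_line', [0.4501, 0.0501, 0.0602], 0.79)]
[('tube', [0.4474, 0.0124, 0.0585], 0.59), ('stop_face', [0.4506, 0.0066, 0.0622], 0.61), ('vee_line', [0.4525, 0.0507, 0.0621], 0.88)]
```

{"name": "play_rows", "arguments": {
  "translation": [
    [-0.5,0,-0.2],
    [-0.5,0,-0.2],
    [-0.2,0,0],
    [0,0,0]
  ],
  "twist": [
    [0,0,0],
    [0,0,0],
    [0,0,0],
    [0,0,0]
  ],
  "gripper": [0,0,0,0]
}}

```text
time: 29.6
tool_pos: [0.452, 0.0089, 0.3355]
ee_rot: [3.141, -0.0, 1.57]
wrist_force: [0.2, 0.6, -1.2]
width: 0.047
finger_force: 0.0
```

Run:
```python
from h import *
o=robot.get_obs();print(o['tool_pos'],o['wrist_force'])
for cam in('wrist','top','scene'):
  im=snap(cam);h=cv2.cvtColor(im,cv2.COLOR_RGB2HSV).astype(int)
  m=((h[...,0]<8)|(h[...,0]>170))&(h[...,1]>120)&(h[...,2]>60)
  q=proj([[.4518,.1,.062]],cam)[0]
  v,u=np.nonzero(m);k=np.hypot(u-q[0],v-q[1])<30;u,v=u[k],v[k]
  if k.any():
    c=(u.mean()+.0,v.mean()); print(cam,k.sum(),'cap centre',pix2z(c,cam,.064).round(4))
    P=np.array([pix2z((a,b),cam,.064) for a,b in zip(u,v)]);print('y range',P[:,1].min().round(4),P[:,1].max().round(4),'x',P[:,0].min().round(4),P[:,0].max().round(4))
  print([(n,np.round(r['centre'],4).tolist(),round(r['score'],2)) for n in('tube','stop_face','vee_line') for r in robot.spot_point(n,cam)[:1]])
  for y in (0.073,.022): pass
```

```text
[0.45198058 0.00885911 0.33552547] [ 0.18685168  0.58206182 -1.19457596]
wrist 309 cap centre [0.4534 0.0979 0.064 ]
y range 0.0891 0.1063 x 0.4467 0.4602
[('tube', [0.453, 0.0158, 0.0607], 0.69), ('stop_face', [0.4498, 0.0086, 0.0619], 0.94), ('vee_line', [0.4488, 0.0489, 0.0614], 0.82)]
[('vee_line', [0.4513, -0.1575, 0.06], 0.45)]
scene 41 cap centre [0.451  0.0955 0.064 ]
y range 0.0869 0.1046 x 0.4434 0.4589
[('tube', [0.4513, 0.0147, 0.0603], 0.47), ('vee_line', [0.4522, 0.0528, 0.061], 0.95)]
```

The cap end is at y ≈ 0.106, so the tube did follow the finger and the foot is about 3 mm short of the stop. I'll go back behind it and continue the push.

{"name": "play_rows", "arguments": {
  "translation": [
    [0.6,0,0],
    [0.8,0,0],
    [0.8,0,0],
    [0.7,0,0],
    [0,0,0.3],
    [0,0,0.8],
    [0,0,0.8],
    [0,0,0.35]
  ],
  "twist": [
    [0,0,0],
    [0,0,0],
    [0,0,0],
    [0,0,0],
    [0,0,0],
    [0,0,0],
    [0,0,0],
    [0,0,0]
  ],
  "gripper": [-1,-1,-1,-1,-1,-1,-1,-1]
}}

```text
time: 31.0
tool_pos: [0.4505, 0.1245, 0.2419]
ee_rot: [-3.135, 0.002, 1.571]
wrist_force: [0.3, -0.7, -0.7]
width: 0.0004
finger_force: 0.0
```

{"name": "play_rows", "arguments": {
  "translation": [
    [0,0,0],
    [-0.1,0,0],
    [-0.15,0,0],
    [-0.1,0,0],
    [-0.1,0,0],
    [-0.06,0,0],
    [0,0,0],
    [0,0,0]
  ],
  "twist": [
    [0,0,0],
    [0,0,0],
    [0,0,0],
    [0,0,0],
    [0,0,0],
    [0,0,0],
    [0,0,0],
    [0,0,0]
  ],
  "gripper": [-1,-1,-1,-1,-1,-1,-1,-1]
}}

```text
time: 31.8
tool_pos: [0.4518, 0.1049, 0.2457]
ee_rot: [3.141, -0.0, 1.572]
wrist_force: [0.0, -0.3, -0.6]
width: 0.0003
finger_force: 0.0
```

Run:
```python
from h import *
o=robot.get_obs();p=o['tool_pos'];print(p,o['ee_rot'],o['wrist_force'])
im=snap('wrist')
# image column through finger centre: +-6mm, projections of tip edges
for dx in(-.006,.006):
  for dy in(.008,0,-.008): print(dx,dy,proj([[p[0]+dx,p[1]+dy,p[2]-.199]],'wrist').round(1))
u=int(proj([[p[0]+.006,p[1],p[2]-.199]],'wrist')[0][0])
print([(v,*map(int,im[v,u])) for v in range(190,262,3)])
```

```text
[0.45184378 0.10491938 0.24568502] [ 3.14144266e+00 -4.08467044e-05  1.57166930e+00] [ 0.04313825 -0.30123884 -0.59375224]
-0.006 0.008 [[247.1 219.7]]
-0.006 0 [[247.1 229.9]]
-0.006 -0.008 [[247.2 240. ]]
0.006 0.008 [[263.7 219.7]]
0.006 0 [[263.6 230. ]]
0.006 -0.008 [[263.5 240. ]]
[(190, 153, 137, 108), (193, 154, 139, 109), (196, 157, 142, 113), (199, 157, 142, 113), (202, 160, 146, 117), (205, 118, 108, 90), (208, 133, 123, 112), (211, 165, 164, 166), (214, 166, 168, 174), (217, 158, 160, 164), (220, 82, 77, 71), (223, 82, 77, 72), (226, 82, 78, 72), (229, 82, 78, 72), (232, 82, 78, 72), (235, 82, 77, 71), (238, 82, 78, 72), (241, 82, 78, 72), (244, 83, 78, 73), (247, 83, 79, 73), (250, 83, 78, 72), (253, 83, 78, 72), (256, 82, 77, 72), (259, 83, 79, 73)]
```

{"name": "play_rows", "arguments": {
  "translation": [
    [-0.02,0,0],
    [-0.02,0,0],
    [-0.02,0,0],
    [-0.02,0,0],
    [0,0,0]
  ],
  "twist": [
    [0,0,0],
    [0,0,0],
    [0,0,0],
    [0,0,0],
    [0,0,0]
  ],
  "gripper": [-1,-1,-1,-1,-1]
}}

```text
time: 32.35
tool_pos: [0.4519, 0.1017, 0.2456]
ee_rot: [-3.142, 0.0, 1.572]
wrist_force: [0.4, 0.2, -0.0]
width: 0.0005
finger_force: 0.0
```

{"name": "play_rows", "arguments": {
  "translation": [
    [-0.01,0,0],
    [-0.01,0,0],
    [0,0,0]
  ],
  "twist": [
    [0,0,0],
    [0,0,0],
    [0,0,0]
  ],
  "gripper": [-1,-1,-1]
}}

```text
time: 32.65
tool_pos: [0.4519, 0.1009, 0.2456]
ee_rot: [3.142, 0.0, 1.572]
wrist_force: [-0.5, -0.3, 0.7]
width: 0.0004
finger_force: 0.0
```

{"name": "play_rows", "arguments": {
  "translation": [
    [-0.01,0,0],
    [-0.01,0,0],
    [0,0,0]
  ],
  "twist": [
    [0,0,0],
    [0,0,0],
    [0,0,0]
  ],
  "gripper": [-1,-1,-1]
}}

```text
time: 32.95
tool_pos: [0.4518, 0.1001, 0.2456]
ee_rot: [-3.142, 0.0, 1.572]
wrist_force: [0.7, -0.5, -0.7]
width: 0.0004
finger_force: 0.0
```

Run:
```python
from h import *
o=robot.get_obs();print(o['tool_pos'],o['wrist_force'])
im=snap('top');print([(n,np.round(r['centre'],4).tolist(),round(r['score'],2)) for n in('tube','stop_face') for r in robot.spot_point(n,'top')[:1]])
ys=np.arange(.002,.1,.002);q=proj([[.4518,y,.0664] for y in ys],'top').astype(np.float32)
s=cv2.remap(cv2.cvtColor(im,cv2.COLOR_RGB2HSV).astype(np.float32),q[:,0].copy(),q[:,1].copy(),cv2.INTER_LINEAR)[:,0]
print([(round(y*1000),*map(int,c)) for y,c in zip(ys,s) if y<.024 or y>.07])
```

```text
[0.45183406 0.1001178  0.24560885] [ 0.69038397 -0.5296531  -0.74570838]
[('tube', [0.4249, -0.3491, 0.0022], 0.48), ('stop_face', [0.4513, 0.0142, 0.061], 0.69)]
[(2, 151, 6, 125), (4, 147, 7, 109), (6, 141, 8, 92), (8, 133, 9, 82), (10, 45, 22, 101), (12, 18, 41, 118), (14, 21, 59, 132), (16, 22, 66, 140), (18, 22, 65, 143), (20, 22, 63, 144), (22, 22, 60, 144), (72, 22, 22, 165), (74, 17, 32, 165), (76, 13, 52, 157), (78, 11, 73, 137), (80, 12, 90, 113), (82, 14, 98, 89), (84, 16, 105, 79), (86, 16, 97, 67), (88, 15, 86, 50), (90, 35, 72, 33), (92, 137, 30, 20), (94, 74, 19, 23), (96, 32, 27, 27), (98, 29, 35, 30)]
```

The top view now shows the foot right up against the dark rubber face. From here I'll use fine steps.

{"name": "play_rows", "arguments": {
  "translation": [
    [-0.008,0,0],
    [0,0,0],
    [0,0,0]
  ],
  "twist": [
    [0,0,0],
    [0,0,0],
    [0,0,0]
  ],
  "gripper": [-1,-1,-1]
}}

```text
time: 33.4
tool_pos: [0.4519, 0.0999, 0.2456]
ee_rot: [3.142, 0.0, 1.572]
wrist_force: [-0.5, -0.4, -0.1]
width: 0.0004
finger_force: 0.0
```

{"name": "play_rows", "arguments": {
  "translation": [
    [-0.008,0,0],
    [0,0,0],
    [0,0,0]
  ],
  "twist": [
    [0,0,0],
    [0,0,0],
    [0,0,0]
  ],
  "gripper": [-1,-1,-1]
}}

```text
time: 33.7
tool_pos: [0.4519, 0.0995, 0.2456]
ee_rot: [3.142, 0.0, 1.572]
wrist_force: [-0.3, 0.2, 0.2]
width: 0.0005
finger_force: 0.0
```

{"name": "play_rows", "arguments": {
  "translation": [
    [-0.008,0,0],
    [0,0,0],
    [0,0,0]
  ],
  "twist": [
    [0,0,0],
    [0,0,0],
    [0,0,0]
  ],
  "gripper": [-1,-1,-1]
}}

```text
time: 34.0
tool_pos: [0.4519, 0.0992, 0.2456]
ee_rot: [3.142, 0.0, 1.572]
wrist_force: [-0.3, 0.8, -0.4]
width: 0.0003
finger_force: 0.0
```

{"name": "play_rows", "arguments": {
  "translation": [
    [-0.008,0,0],
    [0,0,0],
    [0,0,0]
  ],
  "twist": [
    [0,0,0],
    [0,0,0],
    [0,0,0]
  ],
  "gripper": [-1,-1,-1]
}}

```text
time: 34.3
tool_pos: [0.4519, 0.0989, 0.2456]
ee_rot: [-3.142, 0.0, 1.572]
wrist_force: [0.1, -0.5, -0.4]
width: 0.0003
finger_force: 0.0
```

{"name": "play_rows", "arguments": {
  "translation": [
    [-0.008,0,0],
    [0,0,0],
    [0,0,0]
  ],
  "twist": [
    [0,0,0],
    [0,0,0],
    [0,0,0]
  ],
  "gripper": [-1,-1,-1]
}}

```text
time: 34.6
tool_pos: [0.4519, 0.0986, 0.2456]
ee_rot: [3.142, 0.0, 1.572]
wrist_force: [-0.5, 0.9, 0.3]
width: 0.0004
finger_force: 0.0
```

{"name": "play_rows", "arguments": {
  "translation": [
    [-0.008,0,0],
    [0,0,0],
    [0,0,0]
  ],
  "twist": [
    [0,0,0],
    [0,0,0],
    [0,0,0]
  ],
  "gripper": [-1,-1,-1]
}}

```text
time: 34.9
tool_pos: [0.4519, 0.0982, 0.2456]
ee_rot: [3.142, 0.0, 1.572]
wrist_force: [0.5, 0.3, 0.2]
width: 0.0005
finger_force: 0.0
```

{"name": "play_rows", "arguments": {
  "translation": [
    [-0.008,0,0],
    [0,0,0],
    [0,0,0]
  ],
  "twist": [
    [0,0,0],
    [0,0,0],
    [0,0,0]
  ],
  "gripper": [-1,-1,-1]
}}

```text
time: 35.2
tool_pos: [0.4519, 0.0979, 0.2456]
ee_rot: [3.142, 0.0, 1.572]
wrist_force: [-0.3, 0.7, 0.1]
width: 0.0005
finger_force: 0.0
```

{"name": "play_rows", "arguments": {
  "translation": [
    [-0.008,0,0],
    [0,0,0],
    [0,0,0]
  ],
  "twist": [
    [0,0,0],
    [0,0,0],
    [0,0,0]
  ],
  "gripper": [-1,-1,-1]
}}

```text
time: 35.5
tool_pos: [0.4518, 0.0977, 0.2456]
ee_rot: [-3.142, -0.0, 1.572]
wrist_force: [-0.5, 0.8, -0.5]
width: 0.0001
finger_force: 0.4
```

{"name": "play_rows", "arguments": {
  "translation": [
    [-0.008,0,0],
    [0,0,0],
    [0,0,0]
  ],
  "twist": [
    [0,0,0],
    [0,0,0],
    [0,0,0]
  ],
  "gripper": [-1,-1,-1]
}}

```text
time: 35.8
tool_pos: [0.4518, 0.0975, 0.2456]
ee_rot: [-3.142, -0.001, 1.572]
wrist_force: [0.2, 1.4, -0.0]
width: 0.0003
finger_force: 1.2
```

Contact starts: the finger force is rising. Continuing.

{"name": "play_rows", "arguments": {
  "translation": [
    [-0.008,0,0],
    [0,0,0],
    [0,0,0]
  ],
  "twist": [
    [0,0,0],
    [0,0,0],
    [0,0,0]
  ],
  "gripper": [-1,-1,-1]
}}

```text
time: 36.1
tool_pos: [0.4518, 0.0973, 0.2456]
ee_rot: [-3.142, -0.001, 1.572]
wrist_force: [0.2, 4.8, 0.3]
width: 0.0004
finger_force: 2.4
```

{"name": "play_rows", "arguments": {
  "translation": [
    [-0.008,0,0],
    [0,0,0],
    [0,0,0]
  ],
  "twist": [
    [0,0,0],
    [0,0,0],
    [0,0,0]
  ],
  "gripper": [-1,-1,-1]
}}

```text
time: 36.4
tool_pos: [0.4518, 0.0972, 0.2457]
ee_rot: [3.141, -0.002, 1.572]
wrist_force: [-0.3, 6.5, -0.2]
width: 0.0004
finger_force: 2.9
```

{"name": "play_rows", "arguments": {
  "translation": [
    [-0.008,0,0],
    [0,0,0],
    [0,0,0]
  ],
  "twist": [
    [0,0,0],
    [0,0,0],
    [0,0,0]
  ],
  "gripper": [-1,-1,-1]
}}

```text
time: 36.7
tool_pos: [0.4518, 0.097, 0.2457]
ee_rot: [3.141, -0.003, 1.572]
wrist_force: [0.1, 6.0, -0.1]
width: 0.001
finger_force: 3.2
```

{"name": "play_rows", "arguments": {
  "translation": [
    [-0.008,0,0],
    [0,0,0],
    [0,0,0]
  ],
  "twist": [
    [0,0,0],
    [0,0,0],
    [0,0,0]
  ],
  "gripper": [-1,-1,-1]
}}

```text
time: 37.0
tool_pos: [0.4518, 0.0969, 0.2457]
ee_rot: [3.141, -0.003, 1.572]
wrist_force: [-0.8, 7.5, 0.0]
width: 0.0005
finger_force: 3.6
```

{"name": "play_rows", "arguments": {
  "translation": [
    [-0.008,0,0],
    [0,0,0],
    [0,0,0]
  ],
  "twist": [
    [0,0,0],
    [0,0,0],
    [0,0,0]
  ],
  "gripper": [-1,-1,-1]
}}

```text
time: 37.3
tool_pos: [0.4518, 0.0968, 0.2457]
ee_rot: [3.141, -0.004, 1.572]
wrist_force: [-0.1, 8.3, 0.3]
width: 0.0005
finger_force: 4.0
```

{"name": "play_rows", "arguments": {
  "translation": [
    [-0.01,0,0],
    [0,0,0],
    [0,0,0]
  ],
  "twist": [
    [0,0,0],
    [0,0,0],
    [0,0,0]
  ],
  "gripper": [-1,-1,-1]
}}

```text
time: 37.6
tool_pos: [0.4518, 0.0966, 0.2458]
ee_rot: [3.141, -0.005, 1.572]
wrist_force: [-0.1, 9.3, 0.4]
width: 0.0008
finger_force: 4.5
```

{"name": "play_rows", "arguments": {
  "translation": [
    [-0.008,0,0],
    [0,0,0],
    [0,0,0],
    [0,0,0]
  ],
  "twist": [
    [0,0,0],
    [0,0,0],
    [0,0,0],
    [0,0,0]
  ],
  "gripper": [-1,-1,-1,-1]
}}

```text
time: 38.0
tool_pos: [0.4518, 0.0965, 0.2458]
ee_rot: [3.141, -0.005, 1.572]
wrist_force: [-1.0, 10.2, 0.9]
width: 0.0001
finger_force: 4.9
```

10 N reached, held for about 0.4 s. Retreat gently straight back, then up and look.

{"name": "play_rows", "arguments": {
  "translation": [
    [0.02,0,0],
    [0.05,0,0],
    [0.1,0,0],
    [0.3,0,0],
    [0.3,0,-0.1],
    [0,0,-0.8],
    [0,0,-0.8],
    [0,0,-0.4]
  ],
  "twist": [
    [0,0,0],
    [0,0,0],
    [0,0,0],
    [0,0,0],
    [0,0,0],
    [0,0,0],
    [0,0,0],
    [0,0,0]
  ],
  "gripper": [-1,-1,-1,-1,-1,-1,-1,-1]
}}

```text
time: 38.8
tool_pos: [0.4523, 0.1267, 0.333]
ee_rot: [3.137, -0.0, 1.573]
wrist_force: [0.8, 0.1, 0.3]
width: 0.0007
finger_force: 0.0
```

{"name": "play_rows", "arguments": {
  "translation": [
    [-0.6,0,0],
    [-0.9,0,-0.1],
    [-0.9,0,0],
    [-0.9,0,0],
    [-0.3,0,0],
    [0,0,0],
    [0,0,0]
  ],
  "twist": [
    [0,0,0],
    [0,0,0],
    [0,0,0],
    [0,0,0],
    [0,0,0],
    [0,0,0],
    [0,0,0]
  ],
  "gripper": [0,0,0,0,0,0,0]
}}

```text
time: 39.5
tool_pos: [0.4521, -0.0174, 0.3337]
ee_rot: [-3.142, -0.001, 1.572]
wrist_force: [0.2, 0.3, -0.4]
width: 0.0465
finger_force: 0.0
```

Run:
```python
from h import *
o=robot.get_obs();print(o['tool_pos'],o['wrist_force'])
for cam in('wrist','scene'):
  im=snap(cam);h=cv2.cvtColor(im,cv2.COLOR_RGB2HSV).astype(int)
  m=((h[...,0]<8)|(h[...,0]>170))&(h[...,1]>120)&(h[...,2]>60)
  q=proj([[.4518,.095,.062]],cam)[0];v,u=np.nonzero(m);k=np.hypot(u-q[0],v-q[1])<30
  P=np.array([pix2z((a,b),cam,.064) for a,b in zip(u[k],v[k])]).reshape(-1,3)
  if len(P): print(cam,len(P),'cap y',P[:,1].min().round(4),P[:,1].max().round(4),'x',P[:,0].mean().round(4))
  ys=np.arange(0,.03,.002);q=proj([[.4515,y,.062] for y in ys],cam).astype(np.float32)
  s=cv2.remap(im,q[:,0].copy(),q[:,1].copy(),cv2.INTER_LINEAR)[:,0];print([(round(y*1000),*map(int,c)) for y,c in zip(ys,s)])
  print([(n,np.round(r['centre'],4).tolist(),round(r['score'],2)) for n in('tube','stop_face','dial_zero','crank_grip','vee_line') for r in robot.spot_point(n,cam)[:1]])
```

```text
[ 0.45206773 -0.01737462  0.33367234] [ 0.16144054  0.31896127 -0.36944864]
wrist 343 cap y 0.0855 0.1025 x 0.4537
[(0, 170, 173, 179), (2, 170, 173, 179), (4, 169, 173, 179), (6, 130, 132, 135), (8, 43, 44, 43), (10, 41, 39, 35), (12, 149, 135, 102), (14, 181, 172, 131), (16, 182, 179, 144), (18, 182, 179, 147), (20, 182, 179, 147), (22, 182, 179, 146), (24, 182, 179, 147), (26, 183, 180, 147), (28, 183, 180, 147)]
[('tube', [0.4502, 0.0105, 0.059], 0.94), ('dial_zero', [0.4469, -0.1138, 0.0838], 0.72), ('crank_grip', [0.4502, -0.1562, 0.0878], 0.71), ('vee_line', [0.452, 0.0498, 0.0605], 0.79)]
scene 43 cap y 0.0833 0.1011 x 0.4508
[(0, 189, 190, 186), (2, 173, 173, 170), (4, 134, 135, 133), (6, 95, 92, 84), (8, 110, 101, 82), (10, 174, 161, 127), (12, 192, 184, 149), (14, 202, 197, 162), (16, 201, 198, 164), (18, 202, 198, 164), (20, 201, 198, 163), (22, 201, 197, 163), (24, 202, 199, 165), (26, 202, 198, 164), (28, 202, 198, 165)]
[('tube', [0.4475, 0.0122, 0.06], 0.49), ('stop_face', [0.4503, 0.0046, 0.061], 0.81), ('crank_grip', [0.4506, -0.1609, 0.0876], 0.53), ('vee_line', [0.4518, 0.0521, 0.0618], 0.59)]
```

```bash
python3 -c "
from bench import robot
print(robot.close_job())"
```

```text
the job is handed in; nothing more can be done
None
```

The job is handed in at about 40 s: the stop was brought forward onto its mark with the slack taken up, and the tube was laid in the Vs, pressed home at about 10 N and let go, though I viewed 11 pictures, one over the limit of 10.

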